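Find the full sweet tin and top up the snack bowl

TASK

Top up the white snack bowl. Of the three tins on the mat only one is well filled with sweets, and the tins themselves differ in weight, so lift them and tilt them slowly to feel how much rolls inside; then prise up the end cover of the full one, and of no other, with the blade of the letter opener and pour its sweets into the bowl. The chocolate bars lying about go into the bowl as well; at the end leave all the tins and the letter opener lying flat on the desk, and the sticky notes where they were.

Things in the scene. Friction and masses are not known exactly. Their poses are not given: they have to be found in the camera images.
- tin_1_center (a point): centre of a closed oblong steel tin, 100 x 60 x 46 mm (x, y, z), 3 mm walls, smooth inside, lying flat on a 3 mm mat; 23 mm above its underside. Empty it weighs 270 to 550 g. The hinged cover closes its -x end; grip it across its 60 mm width (y). Round sweets of 20 mm and 28 g roll inside: four or five in the full tin, at most one in the others. The three tins look alike
- tin_2_center (a point): centre of a closed oblong steel tin, 100 x 60 x 46 mm (x, y, z), 3 mm walls, smooth inside, lying flat on a 3 mm mat; 23 mm above its underside. Empty it weighs 270 to 550 g. The hinged cover closes its -x end; grip it across its 60 mm width (y). Round sweets of 20 mm and 28 g roll inside: four or five in the full tin, at most one in the others. The three tins look alike
- tin_3_center (a point): centre of a closed oblong steel tin, 100 x 60 x 46 mm (x, y, z), 3 mm walls, smooth inside, lying flat on a 3 mm mat; 23 mm above its underside. Empty it weighs 270 to 550 g. The hinged cover closes its -x end; grip it across its 60 mm width (y). Round sweets of 20 mm and 28 g roll inside: four or five in the full tin, at most one in the others. The three tins look alike
- tin_1_cover (a joint): end cover of tin_1: angle in rad, 0 shut, grows as it swings out and up, to 1.9. Its hinge lies along the top edge of the tin's -x end (46 mm up). A stiff hinge (0.02 N m of friction): it stays at any angle, also when the tin is tilted; but with the cover end down by more than about 20 degrees the sweets in a full tin can push it open, so tilt a closed tin less than that, or cover end up
- tin_2_cover (a joint): end cover of tin_2: angle in rad, 0 shut, grows as it swings out and up, to 1.9. Its hinge lies along the top edge of the tin's -x end (46 mm up). A stiff hinge (0.02 N m of friction): it stays at any angle, also when the tin is tilted; but with the cover end down by more than about 20 degrees the sweets in a full tin can push it open, so tilt a closed tin less than that, or cover end up
- tin_3_cover (a joint): end cover of tin_3: angle in rad, 0 shut, grows as it swings out and up, to 1.9. Its hinge lies along the top edge of the tin's -x end (46 mm up). A stiff hinge (0.02 N m of friction): it stays at any angle, also when the tin is tilted; but with the cover end down by more than about 20 degrees the sweets in a full tin can push it open, so tilt a closed tin less than that, or cover end up
- tin_1_tab (a point): middle of the outer edge of the pull tab on the cover of tin_1: a plate 36 mm wide, 3 mm thick, that stands 19 mm out from the cover; shut, it is level with its underside 24 mm above the tin's underside. The point is 22.5 mm out from and 20.5 mm below the hinge line when shut, and turns with the cover. The blade goes under it
- tin_2_tab (a point): middle of the outer edge of the pull tab on the cover of tin_2: a plate 36 mm wide, 3 mm thick, that stands 19 mm out from the cover; shut, it is level with its underside 24 mm above the tin's underside. The point is 22.5 mm out from and 20.5 mm below the hinge line when shut, and turns with the cover. The blade goes under it
- tin_3_tab (a point): middle of the outer edge of the pull tab on the cover of tin_3: a plate 36 mm wide, 3 mm thick, that stands 19 mm out from the cover; shut, it is level with its underside 24 mm above the tin's underside. The point is 22.5 mm out from and 20.5 mm below the hinge line when shut, and turns with the cover. The blade goes under it
- opener_handle (a point): middle of the wooden handle (90 x 18 x 18 mm) of a letter opener 155 mm long that lies on the desk, 9 mm above its underside; +x points to the blade tip, z up. The blade is 14 mm wide (y), 3 mm thick (z), at the mid-height of the handle and reaches from 35 mm to 100 mm ahead of this point; the whole weighs 60 g
- opener_tip (a point): tip of the blade of the letter opener, 100 mm ahead of opener_handle
- bowl: open round white bowl, 128 mm across the rim and 50 mm high outside, 4 mm wall, 5 mm floor about 80 mm across inside, fixed on the desk (a telephone stands behind it, a tall water cooler to the left beyond the desk); origin at the centre of its underside
- bowl_rim (a point): centre of the mouth of the bowl, 50 mm above its underside
- bar_1_center (a point): centre of a small wrapped chocolate bar, 60 x 26 x 20 mm (x, y, z), 12 g, lying flat on the desk; one or two of them are present
- bar_2_center (a point): centre of a small wrapped chocolate bar, 60 x 26 x 20 mm (x, y, z), 12 g, lying flat on the desk; one or two of them are present
- notes: pad of sticky notes 77 x 76 x 24 mm, a bystander; origin at the centre of its underside
Things that resemble listed ones, but are neither listed nor needed, are in the scene too. What is shaped like the part that bears bar_2_center but yellow is not meant.

How it is judged:
On the way, in this order (a step that is already met when the one before it is completed fails the run):
1. a tin with its cover shut is lifted 30 mm or more and tilted by 8 degrees or more (((height (world z) of tin_1_center above 0.06 m and angle between tin_1_center's own z axis and vertical above 0.14 rad and value of joint tin_1_cover below 0.15 rad) or (height (world z) of tin_2_center above 0.06 m and angle between tin_2_center's own z axis and vertical above 0.14 rad and value of joint tin_2_cover below 0.15 rad) or (height (world z) of tin_3_center above 0.06 m and angle between tin_3_center's own z axis and vertical above 0.14 rad and value of joint tin_3_cover below 0.15 rad))), for 0.2 s.
2. a tin's cover is moved open past 0.2 rad with the letter opener touching it (((value of joint tin_1_cover above 0.2 rad and contact force between opener and tin_1 above 0.05 N) or (value of joint tin_2_cover above 0.2 rad and contact force between opener and tin_2 above 0.05 N) or (value of joint tin_3_cover above 0.2 rad and contact force between opener and tin_3 above 0.05 N))), for 0.05 s.
3. that cover stands open by 0.8 rad or more (value of joint any of tin_1_cover, tin_2_cover, tin_3_cover above 0.8 rad), for 0.2 s.
4. the sweets of the full tin (1.05 N or more in all) lie in the bowl (contact force between bowl and anything else above 1.05 N), for 0.3 s.
At the end, for the whole second after the job is handed in: The bowl carries the sweets of the full tin (a load of at least 1.05 N); every chocolate bar present lies in the bowl (centre within 50 mm of its axis and below 80 mm); all three tins lie flat on the desk or mat (within 0.1 rad of level) and the letter opener lies flat on the desk (contact force between bowl and anything else above 1.05 N and horizontal distance between each of bar_1_center, bar_2_center and bowl_rim below 0.05 m and height (world z) of bar_1_center between 0.005 and 0.08 m and height (world z) of bar_2_center between 0.005 and 0.08 m and angle between each of tin_1_center, tin_2_center, tin_3_center's own z axis and vertical below 0.1 rad and height (world z) of tin_1_center between 0.015 and 0.04 m and height (world z) of tin_2_center between 0.015 and 0.04 m and height (world z) of tin_3_center between 0.015 and 0.04 m and height (world z) of opener_handle between 0 and 0.02 m and height (world z) of opener_tip between 0 and 0.025 m); the robot touches nothing.
It fails at once if the covers of two tins are opened (over 0.3 rad) (value of joint each of tin_1_cover, tin_2_cover above 0.3 rad or value of joint each of tin_1_cover, tin_3_cover above 0.3 rad or value of joint each of tin_2_cover, tin_3_cover above 0.3 rad).
It fails at once if a tin is turned over or stood on end (tilted over 1.2 rad) (angle between any of tin_1_center, tin_2_center, tin_3_center's own z axis and vertical above 1.2 rad).
It fails at once if the sticky notes are moved by more than 40 mm (distance of notes from where it was at the start of the episode above 0.04 m).
Of sweet_0, sweet_1, sweet_2, sweet_3, sweet_4 only 4 to 5 are there at a start; the rules pass over those that are not, and their reading is None.
Of bar_1, bar_2 only 1 to 2 are there at a start; the rules pass over those that are not, and their reading is None.
At some moment in a run one of bar_1, bar_2 may be knocked a few centimetres aside while the robot is not near it.
It also fails if it takes over 210 s, if anything falls off the work surface, if the arm or the gripper's body presses on something with over 40 N, if the wrist force passes 120 N, or if a joint passes its speed limit or range.

ROBOT

A 7-joint arm with a two-finger parallel gripper is mounted at the origin on a cart in front of the work surface, level with it; the furniture and walls round the work are solid. World frame = base frame: x ahead of the robot, y to its left, z up, the work surface at z = 0. Lengths are in m, angles in rad, forces in N, time in s.
With the tool pointing down it reaches from about 0.4 to 0.875 m from the base axis. Payload 19.3 kg.
Tool frame: the origin (TCP) lies midway between the tips of the shut fingers; the grasp point (between the pads) lies 19 mm behind it; z points along the fingers, y is the line along which they close (so a half turn about z gives the same grasp; the last joint's range is limited). The gripper opens to 85 mm and grips with 20 to 120 N. Pads are 22 mm wide; open, the fingers measure 114 mm over their backs; the gripper's body (76 mm by 85 mm) begins 54 mm behind the grasp point. The pads swing forward as they close: fully open they stand 13 mm farther back than shut.
Start: joints at [1.094, 0.521, -0.036, 1.599, 0.021, 1.021, -0.113], TCP at [0.247, -0.574, 0.231] pointing down, gripper open.
Joint ranges: [-2.91, 2.91], [-0.3, 2.13], [-1.5, 1.42], [0.17, 2.43], [-1.26, 4.41], [0.16, 1.93], [-2.52, 2.52]. Speed limits (rad/s): [1.89, 1.89, 2.39, 2.39, 3.01, 3.01, 3.01].

INTERFACE

Orientations are given as [roll, pitch, yaw] about the fixed x, y, z axes, in that order (R = Rz(yaw) Ry(pitch) Rx(roll)).
In Python, from workcell import * gives the robot as it stands. The module is installed in compiled form; this text tells all that it offers.
- The arm moves only by the tool play_rows, never from a script. Its argument "deltas" is a list of rows, each a list of 7 numbers: the shift along the tool's x, y, z in units of 500 mm (1.0 is 500 mm), then the turn, a rotation vector about the tool's x, y, z in units of 120 degrees (1.0 is 120 degrees), then the closure, from 0 (fully open) to 1 (shut). A call has 1 to 10 rows; each row is the pose to reach, as a shift and turn from the pose commanded when the call began, along the tool's axes at that moment; what a row does not reach only later rows make up. A row lasts 1/10 s, in which the tool goes at most 50 mm and 8.59 degrees, less where a joint would pass 70% of its speed; a pose out of reach is approached as far as the arm can. A call with a number of a shift or a turn outside -1 to 1 is refused whole. A call with a gripper value outside its range is refused whole. The fingers move at their own pace and stop on an object; "newtons" is the grip in N (left out, the last holds). Time passes only in rows, so rows that repeat a pose let the fingers close. It gives the time, the measured TCP pose, the force, the opening and the grip force at its end, in the units of the state.
- observe(): the state, without advancing time (a new reading comes with each control period).
- grab_frame(name): name is "scene" or "side" or "wrist"; returns the picture (400x640x3 uint8, red, green, blue); there is no depth.
- get_calibration(name): a dict with "fovy" (degrees; the focal length in pixels is half the picture's height over the tangent of half this angle, whatever the lens; pixels are square), "cx", "cy" (the principal point, pixels), "xyz" and "rotation" of the camera in the world. Camera axes: x right, y down, z forward; pixel columns grow to the right and rows downward; lengths in m; the calibration is good to about 2 mm. A picture is of the moment at which its call begins: read the wrist's pose just before it. get_calibration takes no time and is no camera call; for the wrist camera it gives the pose at the moment of the call.
- job_done(): hands the job in; it is judged then, once.
The state is a dict: "clock": time; "qpos": joint angles; "qd": joint speeds; "joint_efforts": joint torques, N m; "position": TCP position; "tool_rot": TCP orientation; "force": force on the tool from outside, world axes, zero at the start; "moment": the same for the moment, N m; "grip_width": finger opening in m; "finger_force": force on a finger pad.
Only numpy, scipy, OpenCV 4.12 (cv2) and the standard library are available. Lean on these libraries where they do the work, as an engineer would, in place of code of your own. Each camera call takes 0.05 s, during which the arm holds its last target. There are 200 camera calls.

## Working session

There is one attempt and no reset: what is moved stays moved. The work goes in short steps, Python scripts to look and compute and a tool call to move; the robot and the scene stay as the last step left them, time stands still between calls to the robot, and variables do not carry over. Pictures are saved under pics/ and viewed, at most 14 in all, crops included, and the job is handed in when it is done.

Besides the shell and the picture viewer there is one more tool, called after "Call:" by a JSON object that holds its "fn" and its "kwargs". play_rows: Moves the arm, as the interface text tells. Its arguments: {"type":"object","properties":{"deltas":{"type":"array"},"newtons":{"type":"number"}},"required":["deltas"]}

```bash
mkdir -p pics
cat > h.py <<'E'
from workcell import *
import numpy as np, cv2
from scipy.spatial.transform import Rotation as R
def Rm(c):
    r=np.array(c["rotation"],float)
    return r if r.shape==(3,3) else R.from_euler('xyz',r).as_matrix()
def ray(c,u,v):
    f=200/np.tan(np.radians(c["fovy"])/2)
    d=Rm(c)@np.array([(u-c["cx"])/f,(v-c["cy"])/f,1.]); return np.array(c["xyz"],float),d
def onplane(c,u,v,z):
    o,d=ray(c,u,v); return o+d*(z-o[2])/d[2]
def proj(c,p):
    f=200/np.tan(np.radians(c["fovy"])/2)
    q=Rm(c).T@(np.array(p)-np.array(c["xyz"])); return q[0]/q[2]*f+c["cx"],q[1]/q[2]*f+c["cy"]
def snap(n,fn):
    c=get_calibration(n); im=grab_frame(n); cv2.imwrite('pics/'+fn,im[:,:,::-1]); return c,im
E
python3 - <<'E'
from h import *
for n in("scene","side","wrist"):
    c,im=snap(n,n+'0.png'); print(n,c)
print(observe())
a=[cv2.imread(f'pics/{n}0.png') for n in("scene","side")]
E
```

```text
scene {'fovy': 53.69407098344376, 'cx': 323.39528523879113, 'cy': 201.0815642248851, 'xyz': array([0.16136884, 0.33410806, 0.60293475]), 'rotation': array([-2.22729828,  0.01666998, -2.66507892])}
side {'fovy': 47.5811774840579, 'cx': 318.7569801189156, 'cy': 200.05563532443415, 'xyz': array([ 0.13502311, -0.94773191,  0.75130884]), 'rotation': array([-2.29696243,  0.01868528, -0.44851996])}
wrist {'fovy': 59.97482904614416, 'cx': 323.7634646472547, 'cy': 193.35926038690883, 'xyz': array([ 0.32318172, -0.5410259 ,  0.37240024]), 'rotation': array([ 2.81739544e+00,  1.17134331e-03, -1.16406127e+00])}
{'clock': 0.15, 'qpos': array([ 1.093833  ,  0.52189035, -0.03633422,  1.59987019,  0.02119919,
        1.02107542, -0.11280278]), 'qd': array([-0.00087465, -0.00118751,  0.00180196, -0.00133703, -0.00084254,
        0.00086489,  0.00073996]), 'joint_efforts': array([ 2.52619036e-03, -9.27387714e+01,  1.98104404e+00, -3.70055938e+01,
        1.79431541e-02,  6.31845978e-03,  5.98426311e-06]), 'position': array([ 0.24715399, -0.57378708,  0.23085206]), 'tool_rot': array([-3.14073577e+00,  5.25000731e-05,  4.06753589e-01]), 'force': array([-0.3562496 , -0.89737125, -0.26457498]), 'moment': array([-0.0332929 , -0.00913632, -0.00745285]), 'finger_force': 0.0, 'grip_width': 0.08520412739937344}
```

View pics/scene0.png

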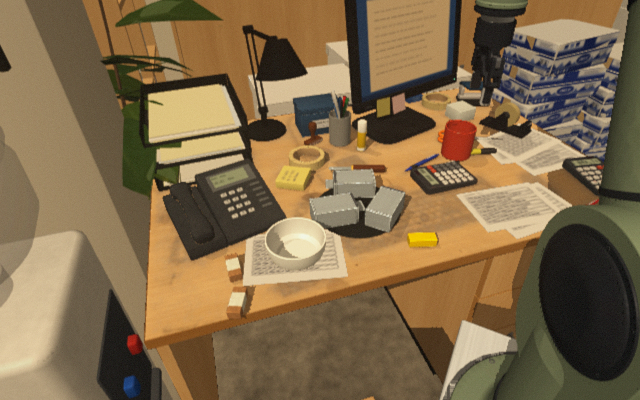

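View pics/side0.png

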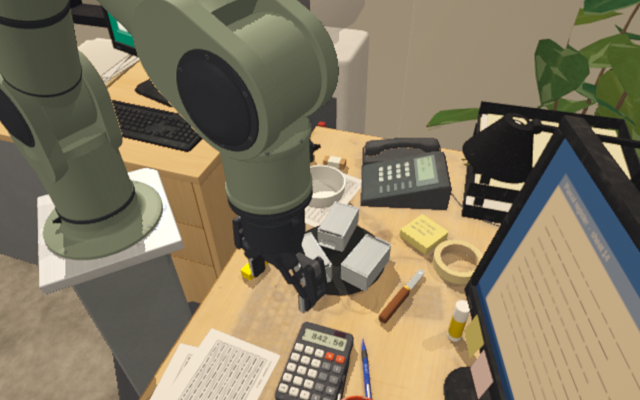

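The scene shows three grey tins around (337,210), (385,208) and (354,182), the bowl at (296,243), white-and-brown blocks at (234,268) and (238,302), and a yellow block at (423,240). In the side view the opener lies at (400,297). I'll enlarge to confirm.

Run:
```python
import cv2,numpy as np
a=cv2.imread('pics/scene0.png'); b=cv2.imread('pics/side0.png')
A=cv2.resize(a[150:325,215:450],None,fx=3.4,fy=3.4,interpolation=2); cv2.imwrite('pics/c1.png',A)
B=cv2.resize(b[140:330,230:440],None,fx=3.15,fy=3.15,interpolation=2); cv2.imwrite('pics/c2.png',B)
```

```text
(no output)
```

View pics/c1.png

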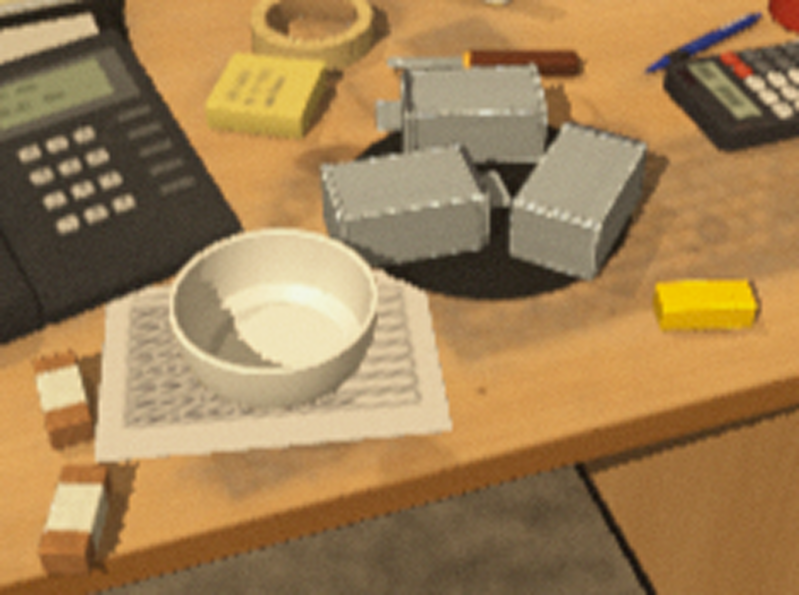

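View pics/c2.png

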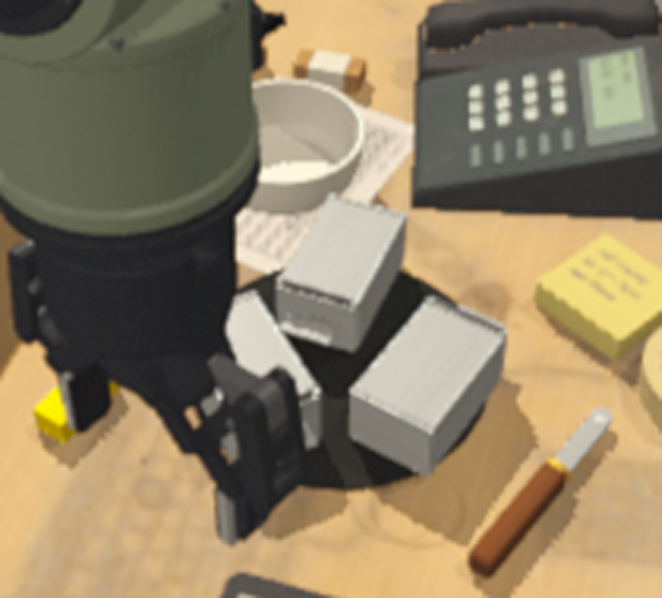

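Bars: white-banded brown blocks at scene (234,268) and (237,303) fit the description. The block at (423,240) is yellow, so it is excluded. The opener (brown handle, steel blade) lies beyond the tins, and the blue pen is not it. Next I compute positions.

Run:
```python
from h import *
c=get_calibration("scene"); s=get_calibration("side")
f=lambda p:(p[0]/3.4+215,p[1]/3.4+150)
g=lambda p:(p[0]/3.15+230,p[1]/3.15+140)
for n,ps in dict(A=[(322,172),(457,147),(487,190),(330,211)],B=[(403,68),(537,65),(547,112),(405,123)],C=[(565,125),(646,155),(597,230),(512,203)]).items():
    P=np.array([onplane(c,*f(p),.049)[:2] for p in ps]); print(n,P.mean(0).round(3),P.round(3).tolist())
for n,p,z in [('tabA',(498,188),.03),('tabB',(388,115),.03),('bar1',(63,400),.015),('bar2',(75,520),.015),('h0',(468,62),.01),('h1',(580,65),.01),('tip',(392,62),.009),('notes',(265,90),.024),('bowlL',(172,300),.05),('bowlR',(377,300),.05),('bowlT',(275,230),.05),('bowlB',(275,365),.05),('yel',(706,300),.02),('edge',(550,475),0),('edge2',(150,580),0)]:
    print(n,onplane(c,*f(p),z).round(3))
for n,p,z in [('A',(345,245),.049),('B',(430,355),.049),('h1',(485,560),.012),('h0',(560,470),.012),('tip',(603,415),.009),('notes',(605,290),.024),('bar1',(332,68),.015)]:
    print('side',n,onplane(s,*g(p),z).round(3))
# camera in tool frame
w=get_calibration("wrist");o=observe();T=R.from_euler('xyz',o["tool_rot"]).as_matrix()
print('cam in tool',(T.T@(np.array(w["xyz"])-o["position"])).round(4),(T.T@Rm(w)).round(3).tolist())
```

```text
A [ 0.478 -0.304] [[0.529, -0.288], [0.458, -0.354], [0.421, -0.319], [0.504, -0.254]]
B [ 0.476 -0.422] [[0.536, -0.428], [0.447, -0.475], [0.418, -0.421], [0.503, -0.364]]
C [ 0.37 -0.36] [[0.401, -0.412], [0.338, -0.403], [0.341, -0.312], [0.4, -0.314]]
tabA [ 0.424 -0.347  0.03 ]
tabB [ 0.531 -0.392  0.03 ]
bar1 [ 0.582 -0.065  0.015]
bar2 [0.522 0.002 0.015]
h0 [ 0.519 -0.512  0.01 ]
h1 [ 0.436 -0.547  0.01 ]
tip [ 0.575 -0.487  0.009]
notes [ 0.635 -0.388  0.024]
bowlL [ 0.548 -0.136  0.05 ]
bowlR [ 0.437 -0.191  0.05 ]
bowlT [ 0.526 -0.221  0.05 ]
bowlB [ 0.465 -0.117  0.05 ]
yel [ 0.266 -0.311  0.02 ]
edge [ 0.308 -0.153  0.   ]
edge2 [0.472 0.008 0.   ]
side A [ 0.482 -0.304  0.049]
side B [ 0.483 -0.421  0.049]
side h1 [ 0.448 -0.55   0.012]
side h0 [ 0.526 -0.514  0.012]
side tip [ 0.578 -0.488  0.009]
side notes [ 0.636 -0.404  0.024]
side bar1 [ 0.59  -0.074  0.015]
cam in tool [ 8.280e-02 -1.000e-04 -1.416e-01] [[-0.0, -0.948, -0.318], [1.0, 0.0, -0.0], [0.0, -0.318, 0.948]]
```

```bash
cat >> h.py <<'E'
def Td(psi,tilt=0,ax=(0,1,0)):
    "tool pointing down with yaw psi, then turned by tilt deg about own axis ax"
    return R.from_euler('xyz',[np.pi,0,psi])*R.from_rotvec(np.radians(tilt)*np.array(ax,float))
def plan(*wps,start=None):
    "wps: (xyz,R). prints shift/500mm, turn/120deg for each, chained"
    if start is None:
        o=observe(); p,q=np.array(o["position"]),R.from_euler('xyz',o["tool_rot"])
    else: p,q=np.array(start[0]),start[1]
    for P,Q in wps:
        P=np.array(P,float); d=q.inv().apply(P-p)/.5; w=(q.inv()*Q).as_rotvec()/np.radians(120)
        n=max(np.linalg.norm(d)*10,np.linalg.norm(w)*120/8.59)
        print([round(float(x),3) for x in [*d,*w]],'rows>=%.1f'%n); p,q=P,Q
def st():
    o=observe(); print('t',round(o["clock"],2),'p',np.round(o["position"],4),'rpy',np.round(o["tool_rot"],3),'F',np.round(o["force"],2),'M',np.round(o["moment"],3),'w',round(o["grip_width"],4),'ff',round(o["finger_force"],1),'q',np.round(o["qpos"],2)); return o
E
python3 - <<'E'
from h import *
plan(([.36,-.46,.27],Td(.8)),([.47,-.34,.27],Td(1.0)))
E
```

```text
[0.297, -0.12, -0.078, -0.0, -0.0, -0.188] rows>=3.3
[0.325, -0.009, -0.0, 0.0, 0.0, -0.095] rows>=3.3
```

Call:
{"fn": "play_rows", "kwargs": {"deltas": [[0.1,-0.04,-0.04,0,0,-0.06,0],[0.2,-0.08,-0.078,0,0,-0.12,0],[0.297,-0.12,-0.078,0,0,-0.188,0],[0.297,-0.12,-0.078,0,0,-0.188,0],[0.297,-0.12,-0.078,0,0,-0.188,0]]}}

```text
clock: 0.65
position: [0.362, -0.4582, 0.2705]
tool_rot: [3.141, -0.001, 0.804]
force: [-0.7, -0.4, 0.1]
grip_width: 0.0857
finger_force: 0.0
```

Call:
{"fn": "play_rows", "kwargs": {"deltas": [[0.1,0,0,0,0,-0.03,0],[0.2,0,0,0,0,-0.06,0],[0.3,-0.009,0,0,0,-0.095,0],[0.325,-0.009,0,0,0,-0.095,0],[0.325,-0.009,0,0,0,-0.095,0],[0.325,-0.009,0,0,0,-0.095,0],[0.325,-0.009,0,0,0,-0.095,0]]}}

```text
clock: 1.35
position: [0.4685, -0.3422, 0.2701]
tool_rot: [-3.141, 0.001, 0.996]
force: [0.0, 0.2, 0.1]
grip_width: 0.0854
finger_force: 0.0
```

Run:
```python
from h import *
st(); c,im=snap("wrist","w1.png"); np.save('w1.npy',np.array([c],dtype=object),allow_pickle=True); print(c)
```

```text
t 1.35 p [ 0.4685 -0.3422  0.2701] rpy [-3.141e+00  1.000e-03  9.960e-01] F [0.04 0.17 0.09] M [0.013 0.026 0.006] w 0.0854 ff 0.0 q [ 0.71  0.42 -0.25  1.67  0.12  1.07 -0.15]
{'fovy': 59.97482904614416, 'cx': 323.7634646472547, 'cy': 193.35926038690883, 'xyz': array([ 0.51381398, -0.27281055,  0.41162437]), 'rotation': array([ 2.81668448e+00,  2.19198474e-04, -5.74679345e-01])}
```

View pics/w1.png

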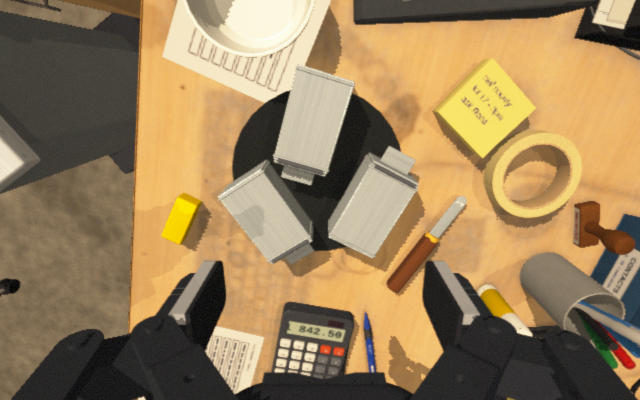

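The wrist view shows tin A (315,120) with its tab at (298,173), B (373,205) with tab (399,158), and C (265,210) with tab (300,257). The opener runs from (405,265) to its tip at (462,202). I'll measure precisely.

Run:
```python
from h import *
c=np.load('w1.npy',allow_pickle=True)[0]; im=cv2.imread('pics/w1.png')
hsv=cv2.cvtColor(im,cv2.COLOR_BGR2HSV)
# warp to top plane z=.049, 1mm/px : x0=.3,y0=-.6
W=np.array([[x,y] for x in(.3,.7) for y in(-.65,-.1)]); src=np.float32([proj(c,[x,y,.049]) for x,y in W]); dst=np.float32([[(x-.3)*2000,(y+.65)*2000] for x,y in W])
H=cv2.getPerspectiveTransform(src,dst); o=cv2.warpPerspective(im,H,(800,1100)); h2=cv2.warpPerspective(hsv,H,(800,1100))
m=((h2[...,1]<30)&(h2[...,2]>125)).astype(np.uint8)*255; m=cv2.morphologyEx(m,cv2.MORPH_OPEN,np.ones((7,7)))
for k in cv2.findContours(m,0,2)[0]:
    if 6000<cv2.contourArea(k)<60000:
        r=cv2.minAreaRect(k); b=cv2.boxPoints(r); print('grey',np.array(r[0])/2000+[.3,-.65],np.array(r[1])/2,r[2],cv2.contourArea(k)/4)
        cv2.drawContours(o,[b.astype(int)],0,(0,0,255),1)
for n,p,z in [('tabA',(298,177),.03),('tabB',(401,150),.03),('tabC',(302,259),.03),('h1',(392,289),.012),('h0',(435,237),.012),('tip',(463,199),.01)]: print(n,onplane(c,*p,z).round(3))
cv2.imwrite('pics/top.png',cv2.resize(o[200:950,50:650],None,fx=.8,fy=.8))
m=((hsv[...,0]<12)&(hsv[...,1]>120)&(hsv[...,2]<170)).astype(np.uint8)*255
for k in cv2.findContours(m,0,2)[0]:
    if cv2.contourArea(k)>300: print('brown',cv2.minAreaRect(k))
```

```text
tabA [ 0.43  -0.348  0.03 ]
tabB [ 0.544 -0.385  0.03 ]
tabC [ 0.374 -0.438  0.03 ]
h1 [ 0.444 -0.549  0.012]
h0 [ 0.527 -0.512  0.012]
tip [ 0.58  -0.485  0.01 ]
brown ((410.30487060546875, 264.24395751953125), (15.461203575134277, 62.46950912475586), 38.65980529785156)
```

View pics/top.png

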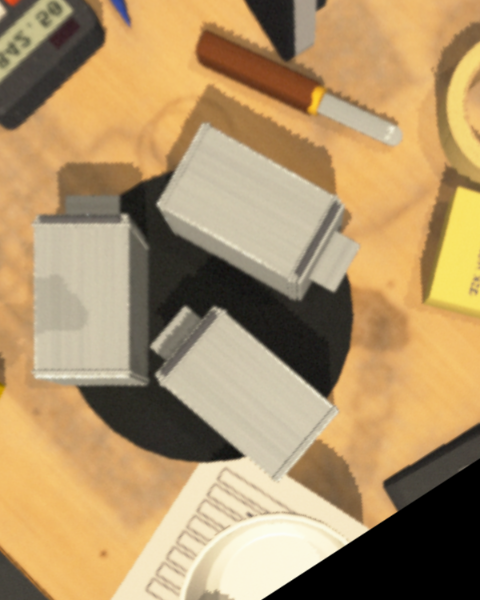

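Run:
```python
from h import *
st()
a=[.480,-.304]
plan(([*a,.13],Td(.69)),([*a,.011],Td(.69)),([*a,.131],Td(.69)))
```

```text
t 1.4 p [ 0.4687 -0.3419  0.2702] rpy [-3.141e+00  1.000e-03  9.960e-01] F [-0.38  0.45  0.23] M [ 0.037  0.01  -0.016] w 0.0855 ff 0.0 q [ 0.71  0.42 -0.25  1.67  0.12  1.07 -0.15]
[0.076, -0.022, 0.28, -0.0, 0.0, 0.146] rows>=2.9
[-0.0, -0.0, 0.238, 0.0, 0.0, 0.0] rows>=2.4
[0.0, 0.0, -0.24, 0.0, 0.0, 0.0] rows>=2.4
```

Call:
{"fn": "play_rows", "kwargs": {"deltas": [[0.03,-0.01,0.1,0,0,0.05,0],[0.06,-0.02,0.19,0,0,0.1,0],[0.076,-0.022,0.26,0,0,0.146,0],[0.076,-0.022,0.28,0,0,0.146,0],[0.076,-0.022,0.28,0,0,0.146,0],[0.076,-0.022,0.28,0,0,0.146,0],[0.076,-0.022,0.28,0,0,0.146,0]]}}

```text
clock: 2.1
position: [0.4816, -0.3038, 0.1321]
tool_rot: [3.139, -0.001, 0.694]
force: [0.7, -0.2, -0.1]
grip_width: 0.0855
finger_force: 0.0
```

Run:
```python
from h import *
st(); c,im=snap("wrist","w2.png")
plan(([.480,-.304,.011],Td(.69)))
```

```text
t 2.1 p [ 0.4816 -0.3038  0.1321] rpy [ 3.139e+00 -1.000e-03  6.940e-01] F [ 0.7  -0.22 -0.11] M [-0.004 -0.03   0.026] w 0.0855 ff 0.0 q [ 0.58  0.56 -0.17  1.83  0.13  0.76 -0.54]
[-0.003, -0.002, 0.242, 0.001, -0.0, 0.002] rows>=2.4
```

View pics/w2.png

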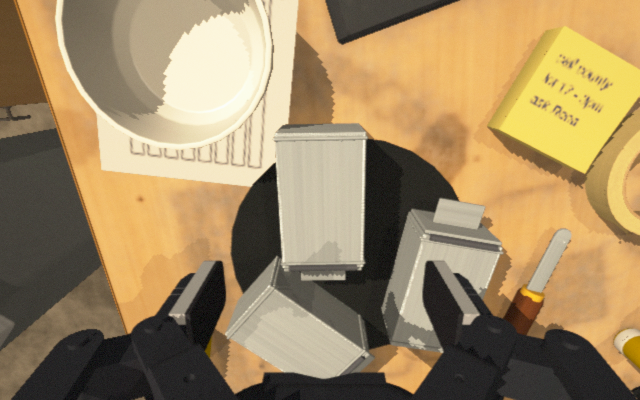

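Tin A is centred between the fingers (image x 277–366, cx 324) with its tab towards the bottom at (323,275). I'll descend, grip and lift, then tilt the cover end up by 14 degrees.

Call:
{"fn": "play_rows", "kwargs": {"deltas": [[0,0,0.06,0,0,0,0],[0,0,0.12,0,0,0,0],[0,0,0.18,0,0,0,0],[0,0,0.22,0,0,0,0],[0,0,0.242,0,0,0,0],[0,0,0.242,0,0,0,0],[0,0,0.242,0,0,0,0]]}}

```text
clock: 2.85
position: [0.4817, -0.3029, 0.0104]
tool_rot: [3.14, -0.0, 0.694]
force: [-0.3, 0.1, 0.4]
grip_width: 0.0853
finger_force: 0.0
```

Call:
{"fn": "play_rows", "kwargs": {"deltas": [[0,0,0,0,0,0,0.6],[0,0,0,0,0,0,0.6],[0,0,0,0,0,0,0.6],[0,0,0,0,0,0,0.6],[0,0,0,0,0,0,0.6],[0,0,0,0,0,0,0.6],[0,0,0,0,0,0,0.6],[0,0,0,0,0,0,0.6]], "newtons": 70}}

```text
clock: 3.65
position: [0.4816, -0.3028, 0.0106]
tool_rot: [3.14, -0.0, 0.694]
force: [-3.2, 2.2, 13.3]
grip_width: 0.0589
finger_force: 74.6
```

Call:
{"fn": "play_rows", "kwargs": {"deltas": [[0,0,-0.03,0,0,0,0.6],[0,0,-0.08,0,0,0,0.6],[0,0,-0.14,0,0,0,0.6],[0,0,-0.2,0,0,0,0.6],[0,0,-0.24,0,0,0,0.6],[0,0,-0.24,0,0,0,0.6]]}}

```text
clock: 4.25
position: [0.4822, -0.3032, 0.1327]
tool_rot: [3.137, -0.002, 0.694]
force: [-0.1, -1.3, -5.4]
grip_width: 0.059
finger_force: 77.9
```

Call:
{"fn": "play_rows", "kwargs": {"deltas": [[0,0,0,0,-0.03,0,0.6],[0,0,0,0,-0.06,0,0.6],[0,0,0,0,-0.09,0,0.6],[0,0,0,0,-0.117,0,0.6],[0,0,0,0,-0.117,0,0.6],[0,0,0,0,-0.117,0,0.6],[0,0,0,0,-0.117,0,0.6],[0,0,0,0,-0.117,0,0.6],[0,0,0,0,-0.117,0,0.6],[0,0,0,0,-0.117,0,0.6]]}}

```text
clock: 5.25
position: [0.4809, -0.3028, 0.1294]
tool_rot: [3.141, 0.245, 0.693]
force: [1.1, -0.2, -4.9]
grip_width: 0.0592
finger_force: 77.6
```

```bash
cat >> h.py <<'E'
def meas(n=8):
    F=[];M=[];J=[]
    for i in range(n):
        grab_frame("side"); o=observe(); F.append(o["force"]);M.append(o["moment"]);J.append(o["joint_efforts"])
    F,M=np.array(F),np.array(M); T=R.from_euler('xyz',o["tool_rot"])
    print('tool_rot',np.round(o["tool_rot"],3),'w',o["grip_width"],'F',F.mean(0).round(2),F.std(0).round(2),'M',M.mean(0).round(4),'sd',M.std(0).round(3),'ytool',T.apply([0,1,0]).round(3),'My',(M.mean(0)@T.apply([0,1,0])).round(4))
E
python3 -c "
from h import *
st();meas()"
```

```text
t 5.25 p [ 0.4809 -0.3028  0.1294] rpy [3.141 0.245 0.693] F [ 1.08 -0.17 -4.94] M [ 0.31  -0.391  0.004] w 0.0592 ff 77.6 q [ 0.37  0.61 -0.05  1.77  0.3   0.91 -0.75]
tool_rot [-3.142  0.245  0.694] w 0.05903714122646812 F [ 0.04 -0.44 -4.82] [0.39 0.41 0.73] M [ 0.3102 -0.3751 -0.0012] sd [0.034 0.022 0.018] ytool [ 0.639 -0.769 -0.   ] My 0.4868
```

```bash
cat > m2.py <<'E'
from h import *
import sys
F=[];M=[];J=[]
for i in range(int(sys.argv[1])):
    grab_frame("side"); o=observe(); F.append(o["force"]);M.append(o["moment"]);J.append(o["joint_efforts"])
F,M,J=map(np.array,(F,M,J)); T=R.from_euler('xyz',o["tool_rot"]); y=T.apply([0,1,0]); 
print('rot',o["tool_rot"].round(4),'Fz %.2f'%F[:,2].mean(),'My %.4f sd %.3f'%((M@y).mean(),(M@y).std()))
print('J',J.mean(0).round(4),'sd',J.std(0).round(4), 'q',o["qpos"].round(4))
E
python3 m2.py 4
```

```text
rot [-3.1416  0.245   0.6937] Fz -4.71 My 0.5086 sd 0.014
J [ 1.52000e-02 -9.62990e+01  3.00080e+00 -3.03717e+01  1.00800e+00
  1.17280e+00  7.00000e-04] sd [0.0105 0.0054 0.0026 0.0005 0.0002 0.0002 0.0002] q [ 0.3668  0.6148 -0.0454  1.767   0.2983  0.9125 -0.7503]
```

Call:
{"fn": "play_rows", "kwargs": {"deltas": [[0,0,0,0,0.03,0,0.6],[0,0,0,0,0.06,0,0.6],[0,0,0,0,0.083,0,0.6],[0,0,0,0,0.083,0,0.6],[0,0,0,0,0.083,0,0.6],[0,0,0,0,0.083,0,0.6],[0,0,0,0,0.083,0,0.6]]}}

```text
clock: 6.55
position: [0.4816, -0.3019, 0.1292]
tool_rot: [-3.141, 0.072, 0.695]
force: [0.2, -0.6, -4.2]
grip_width: 0.0591
finger_force: 77.6
```

```bash
python3 m2.py 6
```

```text
rot [-3.1415  0.0714  0.694 ] Fz -4.41 My 0.1690 sd 0.025
J [-8.93000e-02 -9.29685e+01  2.42500e-01 -3.07738e+01  3.20500e-01
  3.01300e-01 -1.55000e-02] sd [0.1273 0.0535 0.0342 0.0057 0.0084 0.0066 0.0066] q [ 0.5117  0.5748 -0.1296  1.817   0.1877  0.7955 -0.6095]
```

Joint efforts turn out almost noise-free once settled, so I'll use the wrist joint torques.

```bash
cat > m3.py <<'E'
from h import *
J=[]
for i in range(3):
    grab_frame("side"); o=observe(); J.append(o["joint_efforts"])
J=np.array(J); q6,q7=o["qpos"][5:7]; 
A=np.array([[np.cos(q7),-np.sin(q7)],[np.sin(q6)*np.sin(q7),np.sin(q6)*np.cos(q7)]])
m=np.linalg.solve(A,[J[:,5].mean(),J[:,4].mean()]); T=R.from_euler('xyz',o["tool_rot"]).as_matrix()
print('tilt sin(x up)= %.4f'%T[2,0],'Mx My',m.round(4),'sd',J.std(0)[4:6].round(4),'Fz',o["force"][2].round(1),'zc',o["position"][2].round(3))
E
python3 m3.py
```

```text
tilt sin(x up)= -0.0712 Mx My [-0.0092  0.5223] sd [0.0004 0.0006] Fz -4.8 zc 0.129
```

Call:
{"fn": "play_rows", "kwargs": {"deltas": [[0,0,0,0,0.03,0,0.6],[0,0,0,0,0.067,0,0.6],[0,0,0,0,0.067,0,0.6],[0,0,0,0,0.067,0,0.6],[0,0,0,0,0.067,0,0.6],[0,0,0,0,0.067,0,0.6],[0,0,0,0,0.067,0,0.6],[0,0,0,0,0.067,0,0.6],[0,0,0,0,0.067,0,0.6],[0,0,0,0,0.067,0,0.6]]}}

```text
clock: 8.0
position: [0.4812, -0.3024, 0.1293]
tool_rot: [-3.142, -0.069, 0.694]
force: [-0.6, -0.1, -5.1]
grip_width: 0.0588
finger_force: 77.7
```

Call:
{"fn": "play_rows", "kwargs": {"deltas": [[0,0,0,0,0,0,0.6],[0,0,0,0,0,0,0.6],[0,0,0,0,0,0,0.6],[0,0,0,0,0,0,0.6],[0,0,0,0,0,0,0.6],[0,0,0,0,0,0,0.6]]}}

```text
clock: 8.6
position: [0.4812, -0.3025, 0.1293]
tool_rot: [3.142, -0.069, 0.694]
force: [-0.0, -0.2, -4.6]
grip_width: 0.0589
finger_force: 77.7
```

```bash
python3 m3.py
```

```text
tilt sin(x up)= 0.0690 Mx My [-0.0084 -0.4703] sd [0.0001 0.0004] Fz -5.3 zc 0.129
```

Call:
{"fn": "play_rows", "kwargs": {"deltas": [[0,0,0,0,0.03,0,0.6],[0,0,0,0,0.06,0,0.6],[0,0,0,0,0.083,0,0.6],[0,0,0,0,0.083,0,0.6],[0,0,0,0,0.083,0,0.6],[0,0,0,0,0.083,0,0.6],[0,0,0,0,0.083,0,0.6],[0,0,0,0,0.083,0,0.6],[0,0,0,0,0.083,0,0.6],[0,0,0,0,0.083,0,0.6]]}}

```text
clock: 9.75
position: [0.4812, -0.3023, 0.1293]
tool_rot: [3.142, -0.243, 0.694]
force: [-0.1, -0.4, -3.9]
grip_width: 0.0594
finger_force: 77.6
```

Call:
{"fn": "play_rows", "kwargs": {"deltas": [[0,0,0,0,0,0,0.6],[0,0,0,0,0,0,0.6],[0,0,0,0,0,0,0.6],[0,0,0,0,0,0,0.6],[0,0,0,0,0,0,0.6],[0,0,0,0,0,0,0.6]]}}

```text
clock: 10.35
position: [0.4811, -0.3025, 0.1293]
tool_rot: [-3.142, -0.243, 0.694]
force: [-0.2, 0.4, -4.1]
grip_width: 0.0591
finger_force: 77.6
```

```bash
python3 m3.py
```

```text
tilt sin(x up)= 0.2405 Mx My [-0.0043 -1.6841] sd [0.0001 0.0001] Fz -4.2 zc 0.129
```

Tin A shows no step in moment (0.0015 N·m against about 0.057 for four sweets), so it is empty. I'll put it back, shifted 12 mm towards its +x, and go to tin B.

Call:
{"fn": "play_rows", "kwargs": {"deltas": [[0,0,0,0,-0.06,0,0.6],[0,0,0,0,-0.117,0,0.6],[0,0,0,0,-0.117,0,0.6],[0,0,0,0,-0.117,0,0.6],[0,0,0,0,-0.117,0,0.6],[0,0,0,0,-0.117,0,0.6]]}}

```text
clock: 11.1
position: [0.4803, -0.3034, 0.1292]
tool_rot: [-3.141, 0.002, 0.692]
force: [-0.7, -0.3, -5.2]
grip_width: 0.0591
finger_force: 77.6
```

Call:
{"fn": "play_rows", "kwargs": {"deltas": [[0.012,0,0.06,0,0,0,0.6],[0.024,0,0.12,0,0,0,0.6],[0.024,0,0.17,0,0,0,0.6],[0.024,0,0.21,0,0,0,0.6],[0.024,0,0.23,0,0,0,0.6],[0.024,0,0.238,0,0,0,0.6],[0.024,0,0.238,0,0,0,0.6],[0.024,0,0.238,0,0,0,0.6],[0.024,0,0.238,0,0,0,0],[0.024,0,0.238,0,0,0,0]]}}

```text
clock: 12.1
position: [0.4905, -0.2953, 0.0108]
tool_rot: [3.141, 0.002, 0.693]
force: [0.6, 0.3, -1.6]
grip_width: 0.0845
finger_force: 0.0
```

Call:
{"fn": "play_rows", "kwargs": {"deltas": [[0,0,0,0,0,0,0],[0,0,0,0,0,0,0],[0,0,0,0,0,0,0],[0,0,-0.08,0,0,0,0],[0,0,-0.16,0,0,0,0],[0,0,-0.24,0,0,0,0],[0,0,-0.24,0,0,0,0],[0,0,-0.24,0,0,0,0]]}}

```text
clock: 12.9
position: [0.4907, -0.2951, 0.1312]
tool_rot: [3.14, 0.001, 0.694]
force: [-0.4, 0.3, -0.9]
grip_width: 0.0853
finger_force: 0.0
```

Run:
```python
from h import *
st()
a=[.481,-.422]
plan(([*a,.131],Td(.545)),([*a,.011],Td(.545)))
```

```text
t 12.9 p [ 0.4907 -0.2951  0.1312] rpy [3.14e+00 1.00e-03 6.94e-01] F [-0.35  0.29 -0.89] M [-0.027 -0.016 -0.014] w 0.0853 ff 0.0 q [ 0.55  0.57 -0.16  1.82  0.13  0.76 -0.56]
[-0.177, 0.183, 0.001, 0.001, 0.001, 0.071] rows>=2.5
[-0.0, -0.0, 0.24, 0.0, 0.0, 0.0] rows>=2.4
```

Call:
{"fn": "play_rows", "kwargs": {"deltas": [[-0.06,0.06,0,0,0,0.03,0],[-0.12,0.12,0,0,0,0.06,0],[-0.177,0.183,0,0,0,0.071,0],[-0.177,0.183,0,0,0,0.071,0],[-0.177,0.183,0,0,0,0.071,0],[-0.177,0.183,0,0,0,0.071,0]]}}

```text
clock: 13.5
position: [0.4809, -0.4204, 0.1295]
tool_rot: [-3.14, 0.002, 0.546]
force: [-0.4, 0.1, 0.3]
grip_width: 0.0856
finger_force: 0.0
```

Call:
{"fn": "play_rows", "kwargs": {"deltas": [[0,0,0.06,0,0,0,0],[0,0,0.12,0,0,0,0],[0,0,0.18,0,0,0,0],[0,0,0.22,0,0,0,0],[0,0,0.24,0,0,0,0],[0,0,0.24,0,0,0,0],[0,0,0.24,0,0,0,0]]}}

```text
clock: 14.2
position: [0.4812, -0.4217, 0.0113]
tool_rot: [3.141, 0.002, 0.546]
force: [0.1, -0.2, -0.2]
grip_width: 0.0855
finger_force: 0.0
```

Call:
{"fn": "play_rows", "kwargs": {"deltas": [[0,0,0,0,0,0,0.6],[0,0,0,0,0,0,0.6],[0,0,0,0,0,0,0.6],[0,0,0,0,0,0,0.6],[0,0,0,0,0,0,0.6],[0,0,0,0,0,0,0.6],[0,0,0,0,0,0,0.6],[0,0,0,0,0,0,0.6]], "newtons": 70}}

```text
clock: 15.0
position: [0.4812, -0.4224, 0.0119]
tool_rot: [3.14, 0.001, 0.545]
force: [-2.0, 1.2, 10.4]
grip_width: 0.0594
finger_force: 75.0
```

Call:
{"fn": "play_rows", "kwargs": {"deltas": [[0,0,-0.03,0,0,0,0.6],[0,0,-0.08,0,0,0,0.6],[0,0,-0.14,0,0,0,0.6],[0,0,-0.2,0,0,0,0.6],[0,0,-0.24,0,0,0,0.6],[0,0,-0.24,0,0,0,0.6]]}}

```text
clock: 15.6
position: [0.4818, -0.4227, 0.1342]
tool_rot: [3.137, 0.0, 0.545]
force: [-0.0, -0.4, -4.2]
grip_width: 0.0592
finger_force: 77.3
```

Call:
{"fn": "play_rows", "kwargs": {"deltas": [[0,0,0,0,0.03,0,0.6],[0,0,0,0,0.06,0,0.6],[0,0,0,0,0.09,0,0.6],[0,0,0,0,0.117,0,0.6],[0,0,0,0,0.117,0,0.6],[0,0,0,0,0.117,0,0.6],[0,0,0,0,0.117,0,0.6],[0,0,0,0,0.117,0,0.6],[0,0,0,0,0.117,0,0.6],[0,0,0,0,0.117,0,0.6]]}}

```text
clock: 16.6
position: [0.4811, -0.4214, 0.1304]
tool_rot: [3.141, -0.243, 0.546]
force: [0.4, 0.3, -4.7]
grip_width: 0.0592
finger_force: 77.0
```

Call:
{"fn": "play_rows", "kwargs": {"deltas": [[0,0,0,0,0,0,0.6],[0,0,0,0,0,0,0.6],[0,0,0,0,0,0,0.6],[0,0,0,0,0,0,0.6],[0,0,0,0,0,0,0.6],[0,0,0,0,0,0,0.6],[0,0,0,0,0,0,0.6]]}}

```text
clock: 17.3
position: [0.4808, -0.4217, 0.1304]
tool_rot: [3.141, -0.243, 0.545]
force: [0.6, 0.5, -4.6]
grip_width: 0.0595
finger_force: 77.0
```

```bash
python3 m3.py
```

```text
tilt sin(x up)= 0.2406 Mx My [-0.0054 -1.624 ] sd [0.0002 0.0001] Fz -5.5 zc 0.13
```

Call:
{"fn": "play_rows", "kwargs": {"deltas": [[0,0,0,0,-0.03,0,0.6],[0,0,0,0,-0.06,0,0.6],[0,0,0,0,-0.083,0,0.6],[0,0,0,0,-0.083,0,0.6],[0,0,0,0,-0.083,0,0.6],[0,0,0,0,-0.083,0,0.6],[0,0,0,0,-0.083,0,0.6],[0,0,0,0,-0.083,0,0.6],[0,0,0,0,-0.083,0,0.6],[0,0,0,0,-0.083,0,0.6]]}}

```text
clock: 18.45
position: [0.4807, -0.4219, 0.1304]
tool_rot: [3.141, -0.069, 0.545]
force: [-0.9, -0.1, -4.6]
grip_width: 0.0591
finger_force: 77.0
```

Call:
{"fn": "play_rows", "kwargs": {"deltas": [[0,0,0,0,0,0,0.6],[0,0,0,0,0,0,0.6],[0,0,0,0,0,0,0.6],[0,0,0,0,0,0,0.6],[0,0,0,0,0,0,0.6],[0,0,0,0,0,0,0.6]]}}

```text
clock: 19.05
position: [0.4808, -0.4217, 0.1305]
tool_rot: [3.141, -0.069, 0.545]
force: [0.9, -0.4, -4.0]
grip_width: 0.0592
finger_force: 77.0
```

```bash
python3 m3.py
```

```text
tilt sin(x up)= 0.0691 Mx My [-0.009  -0.4275] sd [0.0001 0.0001] Fz -4.7 zc 0.13
```

Call:
{"fn": "play_rows", "kwargs": {"deltas": [[0,0,0,0,-0.03,0,0.6],[0,0,0,0,-0.067,0,0.6],[0,0,0,0,-0.067,0,0.6],[0,0,0,0,-0.067,0,0.6],[0,0,0,0,-0.067,0,0.6],[0,0,0,0,-0.067,0,0.6],[0,0,0,0,-0.067,0,0.6],[0,0,0,0,-0.067,0,0.6],[0,0,0,0,-0.067,0,0.6],[0,0,0,0,-0.067,0,0.6]]}}

```text
clock: 20.2
position: [0.4808, -0.4218, 0.1305]
tool_rot: [3.141, 0.071, 0.545]
force: [0.0, 0.1, -4.2]
grip_width: 0.0593
finger_force: 77.0
```

Call:
{"fn": "play_rows", "kwargs": {"deltas": [[0,0,0,0,0,0,0.6],[0,0,0,0,0,0,0.6],[0,0,0,0,0,0,0.6],[0,0,0,0,0,0,0.6],[0,0,0,0,0,0,0.6],[0,0,0,0,0,0,0.6]]}}

```text
clock: 20.8
position: [0.4808, -0.4217, 0.1305]
tool_rot: [3.141, 0.071, 0.545]
force: [0.7, 0.7, -4.3]
grip_width: 0.0592
finger_force: 77.0
```

```bash
python3 m3.py
```

```text
tilt sin(x up)= -0.0711 Mx My [-0.0105  0.5277] sd [0.0001 0.0002] Fz -4.2 zc 0.13
```

Tin B shows a step of 0.023 N·m, which fits exactly one sweet (0.020), and A shows zero. So C is the full tin; I'll check it as I move it. B goes back first.

Call:
{"fn": "play_rows", "kwargs": {"deltas": [[0,0,0,0,0.033,0,0.6],[0,0,0.06,0,0.033,0,0.6],[0,0,0.12,0,0.033,0,0.6],[0,0,0.18,0,0.033,0,0.6],[0,0,0.22,0,0.033,0,0.6],[0,0,0.238,0,0.033,0,0.6],[0,0,0.238,0,0.033,0,0.6],[0,0,0.238,0,0.033,0,0.6],[0,0,0.238,0,0.033,0,0],[0,0,0.238,0,0.033,0,0]]}}

```text
clock: 21.95
position: [0.474, -0.4265, 0.0124]
tool_rot: [3.14, 0.002, 0.545]
force: [0.3, -0.7, 0.4]
grip_width: 0.0845
finger_force: 0.0
```

Call:
{"fn": "play_rows", "kwargs": {"deltas": [[0,0,0,0,0,0,0],[0,0,0,0,0,0,0],[0,0,0,0,0,0,0],[0,0,-0.08,0,0,0,0],[0,0,-0.16,0,0,0,0],[0,0,-0.24,0,0,0,0],[0,0,-0.24,0,0,0,0],[0,0,-0.24,0,0,0,0]]}}

```text
clock: 22.75
position: [0.474, -0.4262, 0.1326]
tool_rot: [3.14, 0.002, 0.545]
force: [0.9, -0.0, -0.6]
grip_width: 0.0855
finger_force: 0.0
```

Run:
```python
from h import *
st()
a=[.376,-.366]
plan(([*a,.131],Td(1.55)),([*a,.011],Td(1.55)))
c=np.load('w1.npy',allow_pickle=True)[0]
for n,p,z in [('edge',(141,10),0),('edge',(137,300),0),('calcTL',(287,301),.015),('TR',(355,313),.015),('BL',(275,365),.015),('BR',(345,376),.015),('yel',(171,237),.01),('yel',(195,198),.01),('mat l',(233,165),.003),('mat r',(400,165),.003)]: print(n,onplane(c,*p,z).round(3))
```

```text
t 22.75 p [ 0.474  -0.4262  0.1326] rpy [3.14e+00 2.00e-03 5.45e-01] F [ 0.94 -0.02 -0.61] M [ 0.003 -0.018 -0.031] w 0.0855 ff 0.0 q [ 0.71  0.65 -0.12  1.65  0.1   0.85 -0.47]
[-0.105, -0.205, 0.003, 0.0, 0.001, -0.48] rows>=6.7
[0.0, -0.0, 0.24, 0.0, 0.0, 0.0] rows>=2.4
edge [ 0.387 -0.111  0.   ]
edge [ 0.134 -0.379  0.   ]
calcTL [ 0.316 -0.487  0.015]
TR [ 0.383 -0.553  0.015]
BL [ 0.239 -0.567  0.015]
BR [ 0.313 -0.639  0.015]
yel [ 0.244 -0.33   0.01 ]
yel [ 0.304 -0.305  0.01 ]
mat l [ 0.366 -0.298  0.003]
mat r [ 0.536 -0.408  0.003]
```

Call:
{"fn": "play_rows", "kwargs": {"deltas": [[-0.02,-0.03,0,0,0,-0.06,0],[-0.04,-0.07,0,0,0,-0.12,0],[-0.06,-0.1,0,0,0,-0.19,0],[-0.08,-0.14,0,0,0,-0.26,0],[-0.1,-0.18,0,0,0,-0.33,0],[-0.105,-0.205,0.003,0,0.001,-0.4,0],[-0.105,-0.205,0.003,0,0.001,-0.46,0],[-0.105,-0.205,0.003,0,0.001,-0.48,0],[-0.105,-0.205,0.003,0,0.001,-0.48,0],[-0.105,-0.205,0.003,0,0.001,-0.48,0]]}}

```text
clock: 23.75
position: [0.3755, -0.3653, 0.1296]
tool_rot: [-3.14, -0.001, 1.549]
force: [0.6, 0.7, -0.4]
grip_width: 0.0855
finger_force: 0.0
```

Run:
```python
from h import *
st(); c,im=snap("wrist","w3.png")
```

```text
t 23.75 p [ 0.3755 -0.3653  0.1296] rpy [-3.140e+00 -1.000e-03  1.549e+00] F [ 0.56  0.71 -0.37] M [-0.017  0.01  -0.042] w 0.0855 ff 0.0 q [ 0.95  0.53 -0.39  1.94  0.29  0.73  0.37]
```

View pics/w3.png

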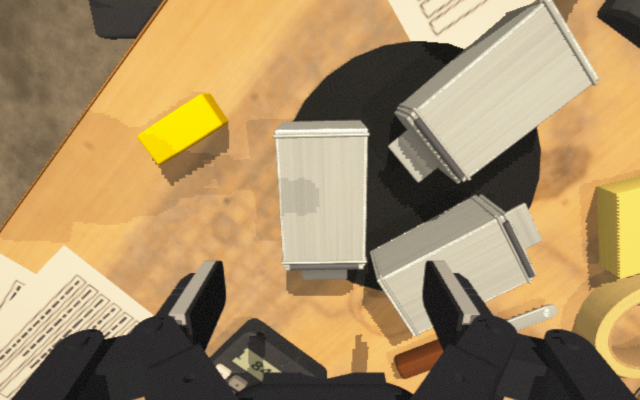

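C is centred (columns 277–367), and the fingers clear B's corner (372,250) and A's tab (412,158). Gripping.

Call:
{"fn": "play_rows", "kwargs": {"deltas": [[0,0,0.06,0,0,0,0.08],[0,0,0.12,0,0,0,0.08],[0,0,0.18,0,0,0,0.08],[0,0,0.21,0,0,0,0.08],[0,0,0.235,0,0,0,0.08],[0,0,0.235,0,0,0,0.08],[0,0,0.235,0,0,0,0.08]]}}

```text
clock: 24.5
position: [0.3759, -0.3656, 0.0132]
tool_rot: [-3.141, -0.0, 1.55]
force: [0.5, 0.2, -0.5]
grip_width: 0.0786
finger_force: 0.0
```

Call:
{"fn": "play_rows", "kwargs": {"deltas": [[0,0,0,0,0,0,0.6],[0,0,0,0,0,0,0.6],[0,0,0,0,0,0,0.6],[0,0,0,0,0,0,0.6],[0,0,0,0,0,0,0.6],[0,0,0,0,0,0,0.6],[0,0,0,0,0,0,0.6],[0,0,0,0,0,0,0.6]], "newtons": 70}}

```text
clock: 25.3
position: [0.3759, -0.3659, 0.0139]
tool_rot: [3.142, 0.001, 1.55]
force: [-2.5, 1.4, 8.9]
grip_width: 0.0586
finger_force: 74.1
```

Call:
{"fn": "play_rows", "kwargs": {"deltas": [[0,0,-0.03,0,0,0,0.6],[0,0,-0.08,0,0,0,0.6],[0,0,-0.14,0,0,0,0.6],[0,0,-0.2,0,0,0,0.6],[0,0,-0.24,0,0,0,0.6],[0,0,-0.24,0,0,0,0.6]]}}

```text
clock: 25.9
position: [0.3766, -0.3666, 0.1355]
tool_rot: [3.139, 0.003, 1.55]
force: [0.7, -0.7, -5.2]
grip_width: 0.0588
finger_force: 77.5
```

Call:
{"fn": "play_rows", "kwargs": {"deltas": [[0,0,0,0,-0.03,0,0.6],[0,0,0,0,-0.06,0,0.6],[0,0,0,0,-0.09,0,0.6],[0,0,0,0,-0.117,0,0.6],[0,0,0,0,-0.117,0,0.6],[0,0,0,0,-0.117,0,0.6],[0,0,0,0,-0.117,0,0.6],[0,0,0,0,-0.117,0,0.6],[0,0,0,0,-0.117,0,0.6],[0,0,0,0,-0.117,0,0.6]]}}

```text
clock: 26.9
position: [0.3756, -0.3658, 0.1328]
tool_rot: [-3.141, 0.244, 1.55]
force: [-1.3, -1.0, -4.3]
grip_width: 0.0596
finger_force: 77.6
```

Call:
{"fn": "play_rows", "kwargs": {"deltas": [[0,0,0,0,0,0,0.6],[0,0,0,0,0,0,0.6],[0,0,0,0,0,0,0.6],[0,0,0,0,0,0,0.6],[0,0,0,0,0,0,0.6],[0,0,0,0,0,0,0.6],[0,0,0,0,0,0,0.6]]}}

```text
clock: 27.6
position: [0.3758, -0.3655, 0.1328]
tool_rot: [-3.141, 0.245, 1.551]
force: [0.7, -0.3, -5.0]
grip_width: 0.0594
finger_force: 77.6
```

```bash
python3 m3.py
```

```text
tilt sin(x up)= -0.2422 Mx My [0.0051 1.7139] sd [0.0001 0.0003] Fz -4.5 zc 0.133
```

Call:
{"fn": "play_rows", "kwargs": {"deltas": [[0,0,0,0,0.03,0,0.6],[0,0,0,0,0.06,0,0.6],[0,0,0,0,0.083,0,0.6],[0,0,0,0,0.083,0,0.6],[0,0,0,0,0.083,0,0.6],[0,0,0,0,0.083,0,0.6],[0,0,0,0,0.083,0,0.6],[0,0,0,0,0.083,0,0.6],[0,0,0,0,0.083,0,0.6],[0,0,0,0,0.083,0,0.6]]}}

```text
clock: 28.75
position: [0.3759, -0.3655, 0.1329]
tool_rot: [-3.141, 0.071, 1.551]
force: [1.0, 0.1, -5.0]
grip_width: 0.059
finger_force: 77.6
```

Call:
{"fn": "play_rows", "kwargs": {"deltas": [[0,0,0,0,0,0,0.6],[0,0,0,0,0,0,0.6],[0,0,0,0,0,0,0.6],[0,0,0,0,0,0,0.6],[0,0,0,0,0,0,0.6],[0,0,0,0,0,0,0.6]]}}

```text
clock: 29.35
position: [0.3757, -0.3656, 0.1328]
tool_rot: [-3.141, 0.071, 1.55]
force: [-0.6, -0.3, -4.1]
grip_width: 0.059
finger_force: 77.6
```

```bash
python3 m3.py
```

```text
tilt sin(x up)= -0.0707 Mx My [0.0115 0.4837] sd [0.     0.0002] Fz -4.5 zc 0.133
```

Call:
{"fn": "play_rows", "kwargs": {"deltas": [[0,0,0,0,0.03,0,0.6],[0,0,0,0,0.067,0,0.6],[0,0,0,0,0.067,0,0.6],[0,0,0,0,0.067,0,0.6],[0,0,0,0,0.067,0,0.6],[0,0,0,0,0.067,0,0.6],[0,0,0,0,0.067,0,0.6],[0,0,0,0,0.067,0,0.6],[0,0,0,0,0.067,0,0.6],[0,0,0,0,0.067,0,0.6]]}}

```text
clock: 30.5
position: [0.3758, -0.3655, 0.1328]
tool_rot: [-3.141, -0.069, 1.55]
force: [-0.2, -0.1, -4.8]
grip_width: 0.059
finger_force: 77.5
```

Call:
{"fn": "play_rows", "kwargs": {"deltas": [[0,0,0,0,0,0,0.6],[0,0,0,0,0,0,0.6],[0,0,0,0,0,0,0.6],[0,0,0,0,0,0,0.6],[0,0,0,0,0,0,0.6],[0,0,0,0,0,0,0.6]]}}

```text
clock: 31.1
position: [0.3758, -0.3655, 0.1328]
tool_rot: [-3.141, -0.07, 1.55]
force: [-0.4, -0.3, -4.9]
grip_width: 0.0589
finger_force: 77.5
```

```bash
python3 m3.py
python3 - <<'E'
from h import *
a=[.32,-.39]
plan(([*a,.131],Td(.6)),([*a,.012],Td(.6)))
E
```

```text
tilt sin(x up)= 0.0695 Mx My [ 0.0139 -0.4577] sd [0.     0.0001] Fz -5.0 zc 0.133
[-0.051, -0.11, 0.0, -0.016, -0.031, 0.453] rows>=6.4
[0.0, -0.0, 0.238, 0.0, 0.0, 0.0] rows>=2.4
```

C's step is 0.064 N·m, so it is the full tin. I'll set it down on clear desk at (0.32, −0.39), yaw 0.6.

Call:
{"fn": "play_rows", "kwargs": {"deltas": [[-0.01,-0.02,0,-0.002,-0.031,0.06,0.6],[-0.02,-0.04,0,-0.005,-0.031,0.12,0.6],[-0.03,-0.06,0,-0.007,-0.031,0.19,0.6],[-0.04,-0.08,0,-0.01,-0.031,0.26,0.6],[-0.051,-0.1,0,-0.012,-0.031,0.33,0.6],[-0.051,-0.11,0,-0.016,-0.031,0.4,0.6],[-0.051,-0.11,0,-0.016,-0.031,0.453,0.6],[-0.051,-0.11,0,-0.016,-0.031,0.453,0.6],[-0.051,-0.11,0,-0.016,-0.031,0.453,0.6],[-0.051,-0.11,0,-0.016,-0.031,0.453,0.6]]}}

```text
clock: 32.25
position: [0.3204, -0.3898, 0.1311]
tool_rot: [3.141, 0.001, 0.604]
force: [-0.0, -0.4, -4.6]
grip_width: 0.0591
finger_force: 77.6
```

Run:
```python
from h import *
st(); plan(([.32,-.39,.0115],Td(.6)))
```

```text
t 32.25 p [ 0.3204 -0.3898  0.1311] rpy [3.141e+00 1.000e-03 6.040e-01] F [-0.02 -0.39 -4.58] M [ 0.027 -0.099  0.012] w 0.0591 ff 77.6 q [ 0.87  0.48 -0.14  2.    0.11  0.67 -0.3 ]
[-0.001, -0.0, 0.239, 0.0, 0.0, 0.002] rows>=2.4
```

Call:
{"fn": "play_rows", "kwargs": {"deltas": [[0,0,0.06,0,0,0,0.6],[0,0,0.12,0,0,0,0.6],[0,0,0.17,0,0,0,0.6],[0,0,0.21,0,0,0,0.6],[0,0,0.23,0,0,0,0.6],[0,0,0.239,0,0,0,0.6],[0,0,0.239,0,0,0,0.6],[0,0,0.239,0,0,0,0.6],[0,0,0.239,0,0,0,0.05],[0,0,0.239,0,0,0,0.05]]}}

```text
clock: 33.25
position: [0.3206, -0.3903, 0.012]
tool_rot: [3.14, 0.001, 0.601]
force: [0.7, -0.0, 0.3]
grip_width: 0.0813
finger_force: 0.0
```

Call:
{"fn": "play_rows", "kwargs": {"deltas": [[0,0,0,0,0,0,0.05],[0,0,0,0,0,0,0.05],[0,0,0,0,0,0,0.05],[0,0,-0.08,0,0,0,0.05],[0,0,-0.16,0,0,0,0.05],[0,0,-0.24,0,0,0,0.05],[0,0,-0.3,0,0,0,0.05],[0,0,-0.3,0,0,0,0.05]]}}

```text
clock: 34.05
position: [0.3214, -0.3912, 0.1653]
tool_rot: [3.135, 0.0, 0.601]
force: [-0.8, 0.2, -0.0]
grip_width: 0.0811
finger_force: 0.0
```

Run:
```python
from h import *
st(); plan(([.46,-.515,.16],Td(.435)))
```

```text
t 34.05 p [ 0.3214 -0.3912  0.1653] rpy [3.135 0.    0.601] F [-0.78  0.24 -0.01] M [-0.028  0.003 -0.01 ] w 0.0811 ff 0.0 q [ 0.88  0.42 -0.15  1.97  0.1   0.75 -0.3 ]
[0.089, 0.361, 0.013, 0.003, -0.0, 0.079] rows>=3.7
```

Call:
{"fn": "play_rows", "kwargs": {"deltas": [[0.02,0.08,0,0,0,0.02,0.4],[0.04,0.17,0,0,0,0.04,0.4],[0.07,0.26,0,0,0,0.079,0.4],[0.089,0.33,0.01,0,0,0.079,0.4],[0.089,0.361,0.01,0,0,0.079,0.4],[0.089,0.361,0.01,0,0,0.079,0.4],[0.089,0.361,0.01,0,0,0.079,0.4],[0.089,0.361,0.01,0,0,0.079,0.4]]}}

```text
clock: 34.85
position: [0.4585, -0.513, 0.1564]
tool_rot: [-3.141, 0.001, 0.436]
force: [-0.1, -0.1, 0.2]
grip_width: 0.0514
finger_force: 0.0
```

Run:
```python
from h import *
st(); c,im=snap("wrist","w4.png")
bgr=im[:,:,::-1].copy(); hsv=cv2.cvtColor(bgr,cv2.COLOR_BGR2HSV)
m=((hsv[...,0]<12)&(hsv[...,1]>120)&(hsv[...,2]<170)).astype(np.uint8)*255
for k in cv2.findContours(m,0,2)[0]:
    if cv2.contourArea(k)>300:
        r=cv2.minAreaRect(k); b=cv2.boxPoints(r); print(r,np.array([onplane(c,*p,.015)[:2] for p in b]).round(4).tolist(), 'c',onplane(c,*r[0],.015).round(4))
```

```text
t 34.85 p [ 0.4585 -0.513   0.1564] rpy [-3.141e+00  1.000e-03  4.360e-01] F [-0.06 -0.14  0.22] M [ 0.003 -0.005  0.027] w 0.0514 ff 0.0 q [ 0.81  0.7  -0.09  1.48  0.07  0.97 -0.44]
((459.0, 385.5), (27.0, 34.0), 90.0) [[0.321, -0.7129], [0.3359, -0.745], [0.3045, -0.7654], [0.289, -0.7322]] c [ 0.3128 -0.7387  0.015 ]
((355.52294921875, 159.96717834472656), (21.128116607666016, 100.3307876586914), 1.2730300426483154) [[0.4407, -0.5405], [0.5185, -0.5046], [0.5253, -0.52], [0.4481, -0.5575]] c [ 0.485  -0.5298  0.015 ]
```

View pics/w4.png

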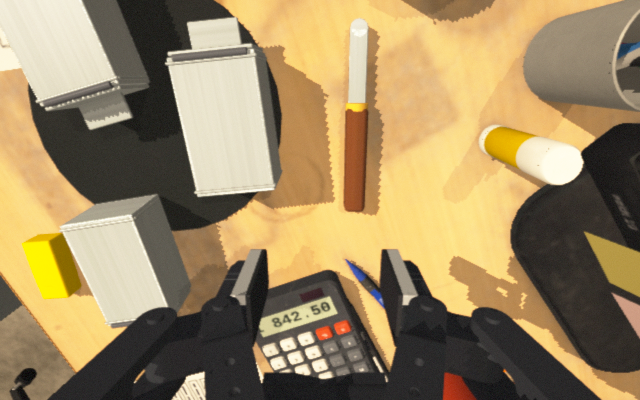

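The opener handle is seen at (355,160) with its tip at (359,25). Its centre is (0.487,−0.529), yaw 0.44, matching the earlier estimate.

Run:
```python
from h import *
Q=Td(.442)
plan(([.487,-.5288,.08],Q),([.487,-.5288,.003],Q))
```

```text
[0.038, 0.052, 0.153, 0.0, 0.0, -0.003] rows>=1.7
[0.0, -0.0, 0.154, 0.0, 0.0, 0.0] rows>=1.5
```

Call:
{"fn": "play_rows", "kwargs": {"deltas": [[0.02,0.03,0.08,0,0,-0.003,0.4],[0.038,0.052,0.153,0,0,-0.003,0.4],[0.038,0.052,0.153,0,0,-0.003,0.4],[0.038,0.052,0.153,0,0,-0.003,0.4],[0.038,0.052,0.153,0,0,-0.003,0.4],[0.038,0.052,0.153,0,0,-0.003,0.4]]}}

```text
clock: 35.5
position: [0.4873, -0.5298, 0.0823]
tool_rot: [3.139, 0.0, 0.441]
force: [-0.5, 0.3, -0.2]
grip_width: 0.0512
finger_force: 0.0
```

Run:
```python
from h import *
st(); plan(([.487,-.5288,.003],Td(.442)))
```

```text
t 35.5 p [ 0.4873 -0.5298  0.0823] rpy [3.139 0.    0.441] F [-0.5   0.31 -0.18] M [ 0.053 -0.012  0.042] w 0.0512 ff 0.0 q [ 0.79  0.83 -0.09  1.42  0.08  0.89 -0.45]
[0.0, -0.003, 0.159, 0.001, 0.0, -0.0] rows>=1.6
```

Call:
{"fn": "play_rows", "kwargs": {"deltas": [[0,0,0.06,0,0,0,0.4],[0,-0.002,0.11,0,0,0,0.4],[0,-0.002,0.145,0,0,0,0.4],[0,-0.002,0.155,0,0,0,0.4],[0,-0.002,0.155,0,0,0,0.4],[0,-0.002,0.155,0,0,0,0.4]]}}

```text
clock: 36.1
position: [0.4872, -0.5289, 0.004]
tool_rot: [3.139, 0.0, 0.442]
force: [-0.8, 0.0, -0.5]
grip_width: 0.0512
finger_force: 0.0
```

Call:
{"fn": "play_rows", "kwargs": {"deltas": [[0,0,0,0,0,0,0.9],[0,0,0,0,0,0,0.9],[0,0,0,0,0,0,0.9],[0,0,0,0,0,0,0.9],[0,0,0,0,0,0,0.9],[0,0,0,0,0,0,0.9],[0,0,0,0,0,0,0.9],[0,0,0,0,0,0,0.9]], "newtons": 60}}

```text
clock: 36.9
position: [0.4872, -0.5288, 0.0036]
tool_rot: [3.14, 0.0, 0.442]
force: [-0.4, 0.4, 7.4]
grip_width: 0.0164
finger_force: 59.8
```

Call:
{"fn": "play_rows", "kwargs": {"deltas": [[0,0,-0.03,0,0,0,0.9],[0,0,-0.08,0,0,0,0.9],[0,0,-0.16,0,0,0,0.9],[0,0,-0.22,0,0,0,0.9],[0,0,-0.22,0,0,0,0.9],[0,0,-0.22,0,0,0,0.9],[0,0,-0.22,0,0,0,0.9]]}}

```text
clock: 37.6
position: [0.4864, -0.5279, 0.1122]
tool_rot: [-3.141, 0.001, 0.442]
force: [-0.0, -0.4, -0.7]
grip_width: 0.0163
finger_force: 58.9
```

Run:
```python
from h import *
st(); c,im=snap("wrist","w5.png"); c,im=snap("side","s5.png")
a=cv2.imread('pics/w5.png'); b=cv2.imread('pics/s5.png')
cv2.imwrite('pics/c5.png',np.vstack([a[0:280,120:520],b[160:400,200:600]]))
```

```text
t 37.6 p [ 0.4864 -0.5279  0.1122] rpy [-3.141e+00  1.000e-03  4.420e-01] F [-0.04 -0.37 -0.65] M [-0.069  0.026 -0.027] w 0.0163 ff 58.9 q [ 0.79  0.79 -0.09  1.41  0.08  0.94 -0.44]
```

View pics/c5.png

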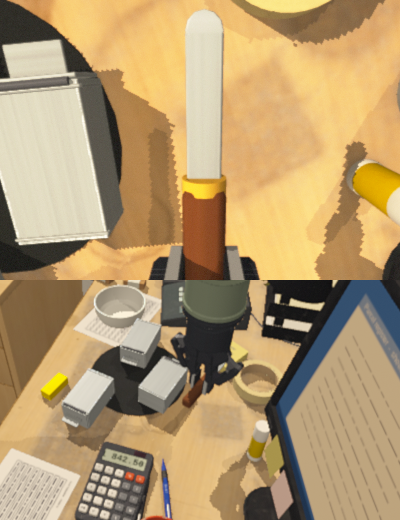

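Run:
```python
from h import *
o=observe(); c=get_calibration("wrist"); T=R.from_euler('xyz',o["tool_rot"])
for p in [(324,12),(306,170),(341,170)]:
    X=onplane(c,*p,o["position"][2]+.0054); print((T.inv().apply(X-o["position"])).round(4))
plan(([.156,-.503,.10],Td(.6)))
```

```text
[ 0.1044 -0.     -0.0055]
[ 0.047  -0.0073 -0.0055]
[ 0.047   0.0069 -0.0055]
[-0.576, -0.328, 0.024, -0.001, 0.001, -0.075] rows>=6.6
```

Call:
{"fn": "play_rows", "kwargs": {"deltas": [[-0.08,-0.04,0,0,0,-0.01,0.9],[-0.17,-0.09,0,0,0,-0.02,0.9],[-0.25,-0.13,0.01,0,0,-0.03,0.9],[-0.33,-0.18,0.01,0,0,-0.045,0.9],[-0.41,-0.23,0.02,0,0,-0.06,0.9],[-0.5,-0.28,0.024,0,0,-0.075,0.9],[-0.576,-0.328,0.024,0,0,-0.075,0.9],[-0.576,-0.328,0.024,0,0,-0.075,0.9],[-0.576,-0.328,0.024,0,0,-0.075,0.9],[-0.576,-0.328,0.024,0,0,-0.075,0.9]]}}

```text
clock: 38.7
position: [0.1572, -0.5032, 0.1006]
tool_rot: [3.141, 0.0, 0.6]
force: [1.0, 0.7, -0.5]
grip_width: 0.0166
finger_force: 59.0
```

Run:
```python
from h import *
st(); c,im=snap("wrist","w6.png"); print(c['xyz'],c['rotation'])
```

```text
t 38.7 p [ 0.1572 -0.5032  0.1006] rpy [3.141 0.    0.6  ] F [ 0.95  0.69 -0.54] M [ 0.033 -0.056 -0.025] w 0.0166 ff 59.0 q [ 1.27  0.56 -0.15  1.96  0.13  0.63  0.06]
[ 0.22557498 -0.45635996  0.24214153] [ 2.81711989e+00 -3.94948202e-04 -9.70975184e-01]
```

View pics/w6.png

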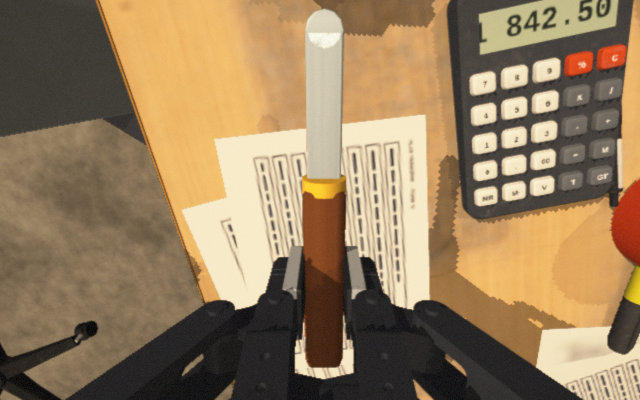

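The tin is above the frame here and the blade tip shows at (324,12). I'll measure the tab with the fixed cameras.

Run:
```python
from h import *
c,a=snap("scene","a7.png"); s,b=snap("side","b7.png")
P=lambda d,w,z,C=np.array([.323,-.3886]):[*(C+d*np.array([np.cos(.6),np.sin(.6)])+w*np.array([-np.sin(.6),np.cos(.6)])),z]
for n,k in(("scene",c),("side",s)):
    print(n,'tab',np.round(proj(k,P(-.0725,0,.0255)),1),'topctr',np.round(proj(k,P(0,0,.046)),1),'corners',[np.round(proj(k,P(d,w,.046)),1).tolist() for d,w in((-.05,-.03),(-.05,.03),(.05,.03),(.05,-.03))])
u,v=map(int,proj(c,P(-.03,0,.03))); A=cv2.resize(a[v-35:v+45,max(0,u-65):u+65],None,fx=4,fy=4,interpolation=2); print('A origin',u-65,v-35)
u,v=map(int,proj(s,P(-.03,0,.03))); B=cv2.resize(b[v-35:v+35,u-65:u+65],None,fx=4,fy=4,interpolation=2); print('B origin',u-65,v-35)
w=min(A.shape[1],B.shape[1]); cv2.imwrite('pics/c7.png',np.vstack([A[:,:w],B[:,:w]])[:,:,::-1])
```

```text
scene tab [438.6 205.9] topctr [409.4 201.7] corners [[426.3, 192.1], [435.1, 207.8], [391.5, 211.9], [384.9, 195.8]]
side tab [269.1 302.4] topctr [288.8 269.9] corners [[287.8, 293.8], [262.0, 281.5], [289.7, 248.2], [314.4, 258.8]]
A origin 356 171
B origin 216 250
```

View pics/c7.png

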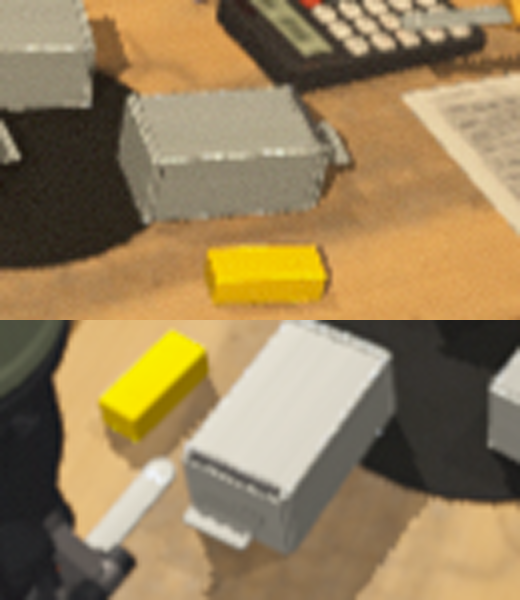

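The tab and tin corners match the prediction to about 1 px (tab edge seen at side (270,303), predicted (269,302)). I'll lower the blade, check, and insert it.

Call:
{"fn": "play_rows", "kwargs": {"deltas": [[0,0,0.05,0,0,0,0.9],[0,0,0.1,0,0,0,0.9],[0,0,0.15,0,0,0,0.9],[0,0,0.177,0,0,0,0.9],[0,0,0.177,0,0,0,0.9],[0,0,0.177,0,0,0,0.9],[0,0,0.177,0,0,0,0.9],[0,0,0.177,0,0,0,0.9]]}}

```text
clock: 39.65
position: [0.1565, -0.5038, 0.0132]
tool_rot: [3.14, 0.001, 0.599]
force: [1.8, 0.6, -1.4]
grip_width: 0.0164
finger_force: 58.9
```

Run:
```python
from h import *
st(); plan(([.323-.8253*(.05+.1095),-.3886-.5646*(.05+.1095),.0121],Td(.6)))
```

```text
t 39.65 p [ 0.1565 -0.5038  0.0132] rpy [3.14e+00 1.00e-03 5.99e-01] F [ 1.79  0.61 -1.36] M [-0.004  0.004 -0.002] w 0.0164 ff 58.9 q [ 1.24  0.71 -0.12  1.99  0.17  0.45  0.02]
[0.086, -0.002, 0.002, 0.001, 0.001, -0.0] rows>=0.9
```

Call:
{"fn": "play_rows", "kwargs": {"deltas": [[0.02,-0.002,0.002,0,0,0,0.9],[0.04,-0.002,0.002,0,0,0,0.9],[0.06,-0.002,0.002,0,0,0,0.9],[0.075,-0.002,0.002,0,0,0,0.9],[0.085,-0.002,0.002,0,0,0,0.9],[0.085,-0.002,0.002,0,0,0,0.9],[0.085,-0.002,0.002,0,0,0,0.9]]}}

```text
clock: 40.35
position: [0.1907, -0.4785, 0.0112]
tool_rot: [3.141, 0.001, 0.599]
force: [0.1, -0.3, -0.8]
grip_width: 0.0161
finger_force: 59.0
```

Run:
```python
from h import *
st(); s,b=snap("side","b8.png")
B=cv2.resize(b[250:330,205:325],None,fx=5,fy=5,interpolation=2); cv2.imwrite('pics/c8.png',B[:,:,::-1])
```

```text
t 40.35 p [ 0.1907 -0.4785  0.0112] rpy [3.141e+00 1.000e-03 5.990e-01] F [ 0.1  -0.28 -0.76] M [-0.017  0.038  0.012] w 0.0161 ff 59.0 q [ 1.15  0.7  -0.1   2.02  0.16  0.43 -0.05]
```

View pics/c8.png

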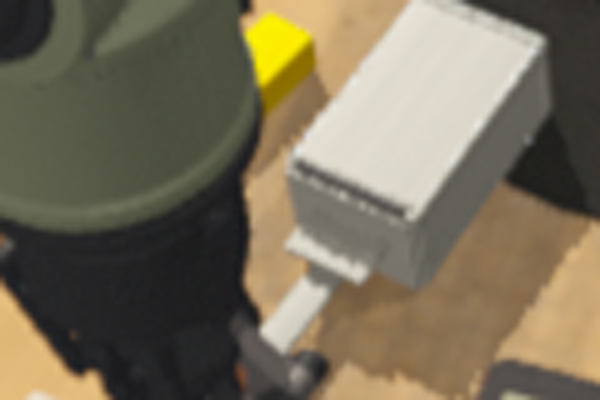

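The blade is under the tab (edge at about (330,260) in the crop). Next I lift along the arc.

Call:
{"fn": "play_rows", "kwargs": {"deltas": [[-0.001,0,-0.008,0,0,0,0.9],[-0.002,0,-0.016,0,0,0,0.9],[-0.01,0,-0.02,0,0,0,0.9],[-0.018,0,-0.025,0,0,0,0.9],[-0.023,0,-0.031,0,0,0,0.9],[-0.027,0,-0.037,0,0,0,0.9],[-0.029,0,-0.044,0,0,0,0.9],[-0.03,0,-0.051,0,0,0,0.9],[-0.03,0,-0.051,0,0,0,0.9]]}}

```text
clock: 41.3
position: [0.1784, -0.4872, 0.0372]
tool_rot: [3.141, 0.001, 0.599]
force: [-1.1, -0.9, -2.6]
grip_width: 0.0168
finger_force: 58.7
```

Call:
{"fn": "play_rows", "kwargs": {"deltas": [[0.001,0,-0.006,0,0,0,0.9],[0.003,0,-0.012,0,0,0,0.9],[0.006,0,-0.017,0,0,0,0.9],[0.01,0,-0.021,0,0,0,0.9],[0.01,0,-0.021,0,0,0,0.9],[0.01,0,-0.021,0,0,0,0.9]]}}

```text
clock: 41.9
position: [0.1827, -0.484, 0.0473]
tool_rot: [3.141, 0.001, 0.599]
force: [-1.3, -1.0, -1.7]
grip_width: 0.0162
finger_force: 58.7
```

Run:
```python
from h import *
st(); s,b=snap("side","b9.png"); c,a=snap("scene","a9.png")
B=cv2.resize(b[250:330,205:325],None,fx=4,fy=4,interpolation=2);A=cv2.resize(a[160:230,370:490],None,fx=4,fy=4,interpolation=2); cv2.imwrite('pics/c9.png',np.vstack([A,B])[:,:,::-1])
```

```text
t 41.9 p [ 0.1827 -0.484   0.0473] rpy [3.141e+00 1.000e-03 5.990e-01] F [-1.28 -0.99 -1.71] M [-0.266  0.376 -0.015] w 0.0162 ff 58.7 q [ 1.19  0.64 -0.12  2.01  0.15  0.5  -0.02]
```

View pics/c9.png

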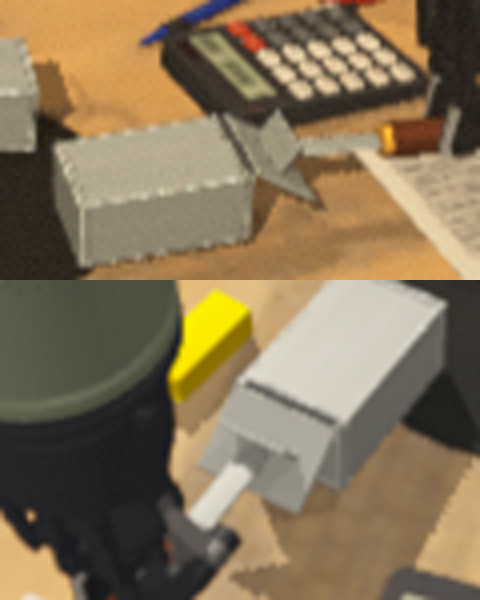

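Call:
{"fn": "play_rows", "kwargs": {"deltas": [[-0.002,0,-0.006,0,0,0,0.9],[-0.003,0,-0.012,0,0,0,0.9],[-0.002,0,-0.018,0,0,0,0.9],[0.002,0,-0.022,0,0,0,0.9],[0.008,0,-0.026,0,0,0,0.9],[0.012,0,-0.028,0,0,0,0.9],[0.012,0,-0.028,0,0,0,0.9]]}}

```text
clock: 42.7
position: [0.1879, -0.4807, 0.0615]
tool_rot: [3.141, 0.001, 0.599]
force: [-2.9, -2.0, 2.2]
grip_width: 0.0162
finger_force: 59.3
```

Run:
```python
from h import *
st(); s,b=snap("side","b10.png"); c,a=snap("scene","a10.png")
B=cv2.resize(b[250:330,205:325],None,fx=4,fy=4,interpolation=2);A=cv2.resize(a[160:230,370:490],None,fx=4,fy=4,interpolation=2); cv2.imwrite('pics/c10.png',np.vstack([A,B])[:,:,::-1])
```

```text
t 42.7 p [ 0.1879 -0.4807  0.0615] rpy [3.141e+00 1.000e-03 5.990e-01] F [-2.91 -2.04  2.21] M [-0.183  0.482  0.04 ] w 0.0162 ff 59.3 q [ 1.18  0.61 -0.13  2.01  0.15  0.53 -0.02]
```

View pics/c10.png

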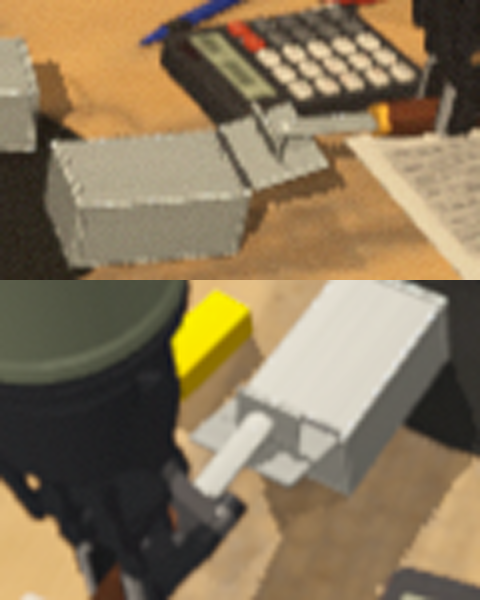

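The cover stands at about 90°. I'll withdraw the blade and lay the opener flat here on the desk.

Call:
{"fn": "play_rows", "kwargs": {"deltas": [[-0.02,0,-0.004,0,0,0,0.9],[-0.06,0,-0.006,0,0,0,0.9],[-0.1,0,-0.006,0,0,0,0.9],[-0.14,0,-0.006,0,0,0,0.9],[-0.14,0,-0.006,0,0,0,0.9],[-0.14,0,-0.006,0,0,0,0.9]]}}

```text
clock: 43.4
position: [0.1292, -0.5202, 0.0642]
tool_rot: [3.141, 0.001, 0.598]
force: [1.2, -0.0, 0.6]
grip_width: 0.0166
finger_force: 59.0
```

Run:
```python
from h import *
o=st(); plan(([*o["position"][:2],.004],Td(.6)))
s,b=snap("side","b11.png"); cv2.imwrite('pics/c11.png',cv2.resize(b[200:400,180:480],None,fx=2.6,fy=2.6)[:,:,::-1])
```

```text
t 43.4 p [ 0.1292 -0.5202  0.0642] rpy [3.141e+00 1.000e-03 5.980e-01] F [ 1.24 -0.03  0.57] M [ 0.043  0.004 -0.007] w 0.0166 ff 59.0 q [ 1.32  0.63 -0.14  1.95  0.15  0.57  0.11]
[0.0, -0.0, 0.12, 0.0, 0.0, -0.001] rows>=1.2
```

Call:
{"fn": "play_rows", "kwargs": {"deltas": [[0,0,0.05,0,0,0,0.9],[0,0,0.09,0,0,0,0.9],[0,0,0.11,0,0,0,0.9],[0,0,0.118,0,0,0,0.9],[0,0,0.12,0,0,0,0.9],[0,0,0.12,0,0,0,0.9],[0,0,0.12,0,0,0,0.5],[0,0,0.12,0,0,0,0.5],[0,0,0.12,0,0,0,0.5],[0,0,0.12,0,0,0,0.5]]}}

```text
clock: 44.45
position: [0.1297, -0.5203, 0.0045]
tool_rot: [3.141, 0.001, 0.599]
force: [0.2, -0.1, -0.0]
grip_width: 0.043
finger_force: 0.0
```

Call:
{"fn": "play_rows", "kwargs": {"deltas": [[0,0,-0.05,0,0,0,0.5],[0,0,-0.15,0,0,0,0.5],[0,0,-0.25,0,0,0,0.05],[0,0,-0.3,0,0,0,0.05],[0,0,-0.3,0,0,0,0.05],[0,0,-0.3,0,0,0,0.05],[0,0,-0.3,0,0,0,0.05]]}}

```text
clock: 45.15
position: [0.1296, -0.5195, 0.1534]
tool_rot: [-3.14, 0.0, 0.599]
force: [0.7, 0.6, 0.0]
grip_width: 0.0813
finger_force: 0.0
```

Run:
```python
from h import *
st(); plan(([.329,-.385,.14],Td(.6)))
```

```text
t 45.15 p [ 0.1296 -0.5195  0.1534] rpy [-3.14   0.     0.599] F [0.68 0.57 0.02] M [ 0.021 -0.061  0.004] w 0.0813 ff 0.0 q [ 1.34  0.49 -0.17  1.9   0.11  0.76  0.14]
[0.481, 0.003, 0.026, -0.001, 0.0, -0.0] rows>=4.8
```

Call:
{"fn": "play_rows", "kwargs": {"deltas": [[0.09,0,0,0,0,0,0.05],[0.18,0,0.01,0,0,0,0.05],[0.28,0,0.01,0,0,0,0.05],[0.37,0,0.02,0,0,0,0.05],[0.44,0,0.026,0,0,0,0.05],[0.481,0.003,0.026,0,0,0,0.05],[0.481,0.003,0.026,0,0,0,0.05],[0.481,0.003,0.026,0,0,0,0.05],[0.481,0.003,0.026,0,0,0,0.05]]}}

```text
clock: 46.05
position: [0.3282, -0.386, 0.1405]
tool_rot: [-3.141, 0.001, 0.598]
force: [0.7, -0.3, 0.3]
grip_width: 0.0811
finger_force: 0.0
```

Run:
```python
from h import *
st(); c,im=snap("wrist","w12.png")
cv2.imwrite('pics/c12.png',im[60:330,150:500,::-1])
plan(([.329,-.385,.0115],Td(.6)))
```

```text
t 46.05 p [ 0.3282 -0.386   0.1405] rpy [-3.141e+00  1.000e-03  5.980e-01] F [ 0.7  -0.32  0.32] M [-0.003  0.016  0.101] w 0.0811 ff 0.0 q [ 0.9   0.47 -0.19  1.98  0.14  0.7  -0.35]
[0.003, -0.001, 0.258, -0.0, 0.001, -0.001] rows>=2.6
```

View pics/c12.png

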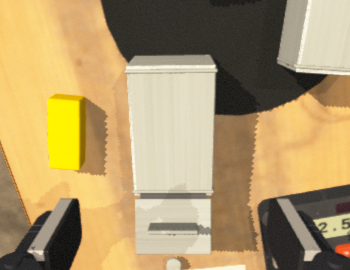

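The image shows tin C centred with its cover out level and the tab up, and the tin aligned with the fingers. That makes 16 pictures viewed, which is over the limit of 14, so I'll work from numbers only from here on.

Call:
{"fn": "play_rows", "kwargs": {"deltas": [[0,0,0.07,0,0,0,0.05],[0,0,0.14,0,0,0,0.05],[0,0,0.2,0,0,0,0.05],[0.003,0,0.24,0,0,0,0.05],[0.003,0,0.256,0,0,0,0.05],[0.003,0,0.256,0,0,0,0.05],[0.003,0,0.256,0,0,0,0.05]]}}

```text
clock: 46.8
position: [0.3304, -0.3855, 0.0139]
tool_rot: [3.14, 0.001, 0.599]
force: [0.4, -0.1, 0.6]
grip_width: 0.0817
finger_force: 0.0
```

Call:
{"fn": "play_rows", "kwargs": {"deltas": [[0,0,0,0,0,0,0.6],[0,0,0,0,0,0,0.6],[0,0,0,0,0,0,0.6],[0,0,0,0,0,0,0.6],[0,0,0,0,0,0,0.6],[0,0,0,0,0,0,0.6],[0,0,0,0,0,0,0.6],[0,0,0,0,0,0,0.6]], "newtons": 70}}

```text
clock: 47.6
position: [0.3306, -0.3855, 0.0144]
tool_rot: [3.14, 0.001, 0.599]
force: [-4.1, 2.2, 14.8]
grip_width: 0.0596
finger_force: 71.5
```

Call:
{"fn": "play_rows", "kwargs": {"deltas": [[0,0,-0.02,0,-0.01,0,0.6],[0,0,-0.04,0,-0.03,0,0.6],[0,0,-0.07,0,-0.06,0,0.6],[0,0,-0.12,0,-0.1,0,0.6],[0,0,-0.18,0,-0.1,0,0.6],[0,0,-0.25,0,-0.1,0,0.6],[0,0,-0.3,0,-0.1,0,0.6],[0,0,-0.3,0,-0.1,0,0.6],[0,0,-0.3,0,-0.1,0,0.6]]}}

```text
clock: 48.5
position: [0.3306, -0.3846, 0.1634]
tool_rot: [3.14, 0.21, 0.599]
force: [0.4, 0.0, -4.8]
grip_width: 0.0591
finger_force: 77.2
```

Run:
```python
from h import *
st()
# intermediate then bowl, cover up 12 deg
plan(([.37,-.30,.17],Td(1.7,-12)),([.456,-.154,.14],Td(2.81,-12)))
# bowl rim by colour from scene
c,im=snap("scene","a13.png"); hsv=cv2.cvtColor(im,cv2.COLOR_RGB2HSV)
```

```text
t 48.5 p [ 0.3306 -0.3846  0.1634] rpy [3.14  0.21  0.599] F [ 0.39  0.04 -4.78] M [ 0.233 -0.338  0.034] w 0.0591 ff 77.2 q [ 0.6   0.46  0.02  1.95  0.26  0.82 -0.54]
[0.154, -0.095, -0.047, -0.109, 0.001, -0.514] rows>=7.3
[0.274, 0.208, 0.003, -0.11, 0.0, -0.518] rows>=7.4
```

Call:
{"fn": "play_rows", "kwargs": {"deltas": [[0.019,-0.012,-0.006,-0.014,0,-0.064,0.6],[0.038,-0.024,-0.012,-0.027,0,-0.128,0.6],[0.058,-0.036,-0.018,-0.041,0,-0.193,0.6],[0.077,-0.047,-0.023,-0.055,0,-0.257,0.6],[0.096,-0.059,-0.029,-0.068,0,-0.321,0.6],[0.115,-0.071,-0.035,-0.082,0,-0.385,0.6],[0.135,-0.083,-0.041,-0.095,0,-0.45,0.6],[0.154,-0.095,-0.047,-0.109,0.001,-0.514,0.6],[0.154,-0.095,-0.047,-0.109,0.001,-0.514,0.6],[0.154,-0.095,-0.047,-0.109,0.001,-0.514,0.6]]}}

```text
clock: 49.55
position: [0.3693, -0.3005, 0.1692]
tool_rot: [-3.141, 0.207, 1.696]
force: [0.1, -0.1, -5.1]
grip_width: 0.0588
finger_force: 77.1
```

Call:
{"fn": "play_rows", "kwargs": {"deltas": [[0.034,0.026,0,-0.014,0,-0.065,0.6],[0.068,0.052,0,-0.028,0,-0.13,0.6],[0.103,0.078,0,-0.041,0,-0.194,0.6],[0.137,0.104,0,-0.055,0,-0.259,0.6],[0.171,0.13,0,-0.069,0,-0.324,0.6],[0.205,0.156,0,-0.083,0,-0.389,0.6],[0.24,0.182,0,-0.096,0,-0.453,0.6],[0.274,0.208,0.003,-0.11,0,-0.518,0.6],[0.274,0.208,0.003,-0.11,0,-0.518,0.6],[0.274,0.208,0.003,-0.11,0,-0.518,0.6]]}}

```text
clock: 50.55
position: [0.4555, -0.155, 0.1396]
tool_rot: [3.14, 0.207, 2.804]
force: [0.4, -0.8, -5.0]
grip_width: 0.059
finger_force: 76.9
```

Run:
```python
from h import *
st()
e=np.array([.947,-.321,0]); b=np.array([.494,-.167,0]); z=np.array([0,0,1.])
def pose(al,off,cz):
    "tin centre at bowl centre + off*e, height cz; tilt al deg cover down; tin centre 0.0115 behind TCP along tool z"
    Q=Td(2.816,al); return (b+off*e+cz*z+.0115*Q.apply([0,0,1])),Q
for al in (-12,0,25,50): print(al,Td(2.816,al).as_matrix().round(2)[:,0],pose(al,-.04,.11)[0].round(3))
plan(pose(-12,-.042,.115),pose(0,-.042,.108),pose(20,-.042,.106),pose(38,-.042,.112),pose(52,-.042,.12))
```

```text
t 50.55 p [ 0.4555 -0.155   0.1396] rpy [3.14  0.207 2.804] F [ 0.36 -0.79 -5.04] M [0.097 0.392 0.   ] w 0.059 ff 76.9 q [ 0.65  0.4  -0.57  2.2   0.6   0.46  0.85]
-12 [-0.93  0.31 -0.21] [ 0.458 -0.155  0.099]
0 [-0.95  0.32 -0.  ] [ 0.456 -0.154  0.098]
25 [-0.86  0.29  0.42] [ 0.452 -0.153  0.1  ]
50 [-0.61  0.21  0.77] [ 0.448 -0.151  0.103]
[0.013, 0.002, 0.07, -0.001, -0.001, -0.006] rows>=0.7
[0.008, -0.0, 0.013, 0.0, 0.1, 0.0] rows>=1.4
[0.008, -0.0, 0.003, 0.0, 0.167, 0.0] rows>=2.3
[0.011, 0.0, -0.012, 0.0, 0.15, -0.0] rows>=2.1
[0.015, -0.0, -0.013, -0.0, 0.117, 0.0] rows>=1.6
```

Call:
{"fn": "play_rows", "kwargs": {"deltas": [[0.006,0.001,0.03,0,0,-0.003,0.6],[0.013,0.002,0.06,0,0,-0.006,0.6],[0.013,0.002,0.07,0,0,-0.006,0.6],[0.013,0.002,0.07,0,0,-0.006,0.6],[0.013,0.002,0.07,0,0,-0.006,0.6]]}}

```text
clock: 51.05
position: [0.4573, -0.154, 0.105]
tool_rot: [-3.14, 0.209, 2.82]
force: [-0.7, 0.0, -4.7]
grip_width: 0.0593
finger_force: 76.9
```

Call:
{"fn": "play_rows", "kwargs": {"deltas": [[0.002,0,0.003,0,0.025,0,0.6],[0.004,0,0.006,0,0.05,0,0.6],[0.006,0,0.01,0,0.075,0,0.6],[0.008,0,0.013,0,0.1,0,0.6],[0.008,0,0.013,0,0.1,0,0.6],[0.008,0,0.013,0,0.1,0,0.6]]}}

```text
clock: 51.65
position: [0.4547, -0.1532, 0.0977]
tool_rot: [-3.14, 0.001, 2.82]
force: [-0.2, 0.5, -5.0]
grip_width: 0.0595
finger_force: 77.0
```

Call:
{"fn": "play_rows", "kwargs": {"deltas": [[0.001,0,0,0,0.02,0,0.6],[0.002,0,0,0,0.04,0,0.6],[0.003,0,0.001,0,0.06,0,0.6],[0.004,0,0.001,0,0.08,0,0.6],[0.005,0,0.002,0,0.1,0,0.6],[0.006,0,0.002,0,0.12,0,0.6],[0.007,0,0.003,0,0.14,0,0.6],[0.008,0,0.003,0,0.167,0,0.6],[0.008,0,0.003,0,0.167,0,0.6],[0.008,0,0.003,0,0.167,0,0.6]]}}

```text
clock: 52.65
position: [0.4508, -0.1516, 0.0959]
tool_rot: [-3.139, -0.348, 2.82]
force: [-0.1, -0.8, -4.0]
grip_width: 0.0594
finger_force: 77.3
```

Run:
```python
from h import *
st()
e=np.array([.947,-.321,0]); b=np.array([.494,-.167,0]); z=np.array([0,0,1.])
def pose(al,off,cz):
    Q=Td(2.816,al); return (b+off*e+cz*z+.0115*Q.apply([0,0,1])),Q
plan(pose(38,-.042,.112),pose(52,-.042,.12))
```

```text
t 52.65 p [ 0.4508 -0.1516  0.0959] rpy [-3.139 -0.348  2.82 ] F [-0.12 -0.85 -4.  ] M [-0.197 -0.555  0.023] w 0.0594 ff 77.3 q [ 0.65  0.74 -0.63  1.79  0.37  1.11  1.1 ]
[0.011, -0.001, -0.011, -0.002, 0.15, 0.002] rows>=2.1
[0.015, -0.0, -0.013, -0.0, 0.117, 0.0] rows>=1.6
```

Call:
{"fn": "play_rows", "kwargs": {"deltas": [[0.002,0,-0.002,0,0.03,0,0.6],[0.004,0,-0.004,0,0.06,0,0.6],[0.007,0,-0.007,0,0.09,0,0.6],[0.009,0,-0.009,0,0.12,0,0.6],[0.011,0,-0.011,0,0.15,0,0.6],[0.011,0,-0.011,0,0.15,0,0.6],[0.011,0,-0.011,0,0.15,0,0.6]]}}

```text
clock: 53.35
position: [0.4477, -0.1505, 0.1028]
tool_rot: [-3.139, -0.662, 2.82]
force: [-0.1, 1.2, -3.0]
grip_width: 0.0589
finger_force: 77.3
```

Call:
{"fn": "play_rows", "kwargs": {"deltas": [[0.004,0,-0.003,0,0.03,0,0.6],[0.008,0,-0.006,0,0.06,0,0.6],[0.012,0,-0.01,0,0.09,0,0.6],[0.015,0,-0.013,0,0.117,0,0.6],[0.015,0,-0.013,0,0.117,0,0.6],[0.015,0,-0.013,0,0.117,0,0.6],[0.015,0,-0.013,0,0.117,0,0.6],[0.015,0,-0.013,0,0.117,0,0.6],[0.015,0,-0.013,0,0.117,0,0.6],[0.015,0,-0.013,0,0.117,0,0.6]]}}

```text
clock: 54.35
position: [0.446, -0.1501, 0.1129]
tool_rot: [-3.139, -0.909, 2.819]
force: [-0.4, 0.6, -3.9]
grip_width: 0.0589
finger_force: 77.4
```

```bash
cat > col.py <<'E'
from h import *
# what lies in the bowl: saturated blobs within the rim outline, in the scene picture
c,im=snap("scene","a14.png"); b=np.array([.494,-.167]); hsv=cv2.cvtColor(im,cv2.COLOR_RGB2HSV)
rim=np.array([proj(c,[b[0]+.058*np.cos(t),b[1]+.058*np.sin(t),.05]) for t in np.linspace(0,6.28,40)]).astype(np.int32)
m=np.zeros(im.shape[:2],np.uint8); cv2.fillPoly(m,[rim],255)
s=((hsv[...,1]>90)&(m>0)).astype(np.uint8)*255
for k in cv2.findContours(s,0,2)[0]:
    if cv2.contourArea(k)>6: (u,v),r=cv2.minEnclosingCircle(k); print('blob',round(u),round(v),round(r,1),im[int(v),int(u)],onplane(c,u,v,.016).round(3))
E
python3 m3.py; python3 col.py; python3 -c "
from h import *
st()"
```

```text
tilt sin(x up)= 0.7891 Mx My [ 0.0254 -5.3637] sd [0.0009 0.0034] Fz -4.3 zc 0.113
t 54.55 p [ 0.446  -0.15    0.1127] rpy [-3.139 -0.91   2.819] F [-0.75  0.32 -4.3 ] M [-0.441 -1.398  0.008] w 0.0593 ff 77.4 q [ 0.56  1.03 -0.57  1.39  0.23  1.73  1.18]
```

Run:
```python
from h import *
F=[]
for i in range(15): im=grab_frame("scene"); F.append(observe()["force"][2])
print(np.mean(F),np.std(F)); cv2.imwrite('pics/a15.png',im[:,:,::-1])
# compare with the opening picture inside the rim
c=get_calibration("scene"); a=cv2.imread('pics/scene0.png').astype(int); b=im[:,:,::-1].astype(int); d=abs(a-b).sum(2)
for n,(x0,x1,y0,y1) in dict(bowl=(262,330,215,270)).items():
    print((d[y0:y1:4,x0:x1:4]//30))
```

```text
-3.519912063258575 0.5585246258448119
[[ 0  0  2  1  1  0  8  3  2  3  3  3  4  4  5  5  5]
 [ 0  0  0  0  6  4 15  5  7  5  5  2  1  6  5  4  4]
 [ 0  0  0  0  0  3 14 15  1  5  5  5  1  2  1 10  4]
 [ 0  0  0  0  0  2  7 15 13  2  5  6  6  0  6 11  0]
 [ 0  1  1  0  1  1  4 13 14  9  6  6  5 14 12  9  1]
 [ 1  1  1  1  1  1  1  7  8  8 10  7 15 12 11  9  1]
 [ 1  1  1  1  1  0  1  2  7  7  6  8  6 12 11  9  1]
 [ 2  2  1  1  9 11  7  1  6  4  2  2  4  4 13  6  1]
 [ 1  1  1  1  1  8  8  0  3  4  0  0  0  0  5  0  1]
 [ 1  1  1  1  0  1  1  0  0  0  0  0  0  0  1  0  1]
 [ 1  1  1  1  1  0  8  1  0  0  0  0  0  1  1  1  1]
 [ 1  2  1  1  2  1  1  0  0  1  1  1  1  1  1  1  1]
 [ 1  1  1  1  2  2  1  1  1  1  1  1  1  1  1  1  1]
 [ 1  1  1  2  0  1  1  1  1  1  1  1  1  1  1  1  1]]
```

The load on the hand fell from 4.8 to 3.5 N, so 4–5 sweets are out. I'll level the tin and carry it back.

Run:
```python
from h import *
plan(([.455,-.154,.14],Td(2.816)),([.37,-.30,.15],Td(1.7)),([.329,-.386,.15],Td(.6)),([.329,-.386,.0142],Td(.6)))
```

```text
[0.031, -0.002, -0.049, -0.002, -0.434, 0.002] rows>=6.1
[0.068, -0.331, -0.02, 0.0, -0.0, 0.533] rows>=7.4
[-0.16, -0.103, -0.0, 0.0, -0.0, 0.525] rows>=7.3
[0.0, -0.0, 0.272, 0.0, 0.0, 0.0] rows>=2.7
```

Call:
{"fn": "play_rows", "kwargs": {"deltas": [[0.015,0,-0.02,0,-0.03,0,0.6],[0.025,0,-0.035,0,-0.08,0,0.6],[0.031,-0.002,-0.049,0,-0.14,0,0.6],[0.031,-0.002,-0.049,0,-0.21,0,0.6],[0.031,-0.002,-0.049,0,-0.28,0,0.6],[0.031,-0.002,-0.049,-0.002,-0.35,0,0.6],[0.031,-0.002,-0.049,-0.002,-0.41,0,0.6],[0.031,-0.002,-0.049,-0.002,-0.434,0.002,0.6],[0.031,-0.002,-0.049,-0.002,-0.434,0.002,0.6],[0.031,-0.002,-0.049,-0.002,-0.434,0.002,0.6]]}}

```text
clock: 56.3
position: [0.4551, -0.1541, 0.1403]
tool_rot: [-3.141, -0.002, 2.815]
force: [1.1, -0.5, -3.8]
grip_width: 0.0589
finger_force: 77.2
```

Call:
{"fn": "play_rows", "kwargs": {"deltas": [[0.008,-0.041,0,0,0,0.066,0.6],[0.017,-0.083,-0.005,0,0,0.133,0.6],[0.025,-0.124,-0.01,0,0,0.2,0.6],[0.034,-0.165,-0.015,0,0,0.266,0.6],[0.042,-0.207,-0.02,0,0,0.333,0.6],[0.051,-0.248,-0.02,0,0,0.4,0.6],[0.06,-0.29,-0.02,0,0,0.466,0.6],[0.068,-0.331,-0.02,0,0,0.533,0.6],[0.068,-0.331,-0.02,0,0,0.533,0.6]]}}

```text
clock: 57.2
position: [0.3688, -0.302, 0.1495]
tool_rot: [-3.139, -0.002, 1.691]
force: [0.1, -0.0, -3.4]
grip_width: 0.0591
finger_force: 77.3
```

Call:
{"fn": "play_rows", "kwargs": {"deltas": [[-0.02,-0.013,0,0,0,0.066,0.6],[-0.04,-0.026,0,0,0,0.131,0.6],[-0.06,-0.039,0,0,0,0.197,0.6],[-0.08,-0.052,0,0,0,0.262,0.6],[-0.1,-0.064,0,0,0,0.328,0.6],[-0.12,-0.077,0,0,0,0.394,0.6],[-0.14,-0.09,0,0,0,0.459,0.6],[-0.16,-0.103,0,0,0,0.525,0.6],[-0.16,-0.103,0,0,0,0.525,0.6],[-0.16,-0.103,0,0,0,0.525,0.6]]}}

```text
clock: 58.2
position: [0.3297, -0.3851, 0.1496]
tool_rot: [-3.14, 0.0, 0.605]
force: [-0.2, -0.2, -4.4]
grip_width: 0.0587
finger_force: 77.3
```

Run:
```python
from h import *
st(); plan(([.329,-.386,.0145],Td(.6)))
```

```text
t 58.2 p [ 0.3297 -0.3851  0.1496] rpy [-3.14   0.     0.605] F [-0.2  -0.22 -4.38] M [ 0.025 -0.05  -0.036] w 0.0587 ff 77.3 q [ 0.8   0.45 -0.07  1.98  0.05  0.71 -0.27]
[-0.002, 0.001, 0.27, -0.001, 0.0, 0.002] rows>=2.7
```

Setting it down, then checking the bars and bowl from above.

Call:
{"fn": "play_rows", "kwargs": {"deltas": [[0,0,0.07,0,0,0,0.6],[0,0,0.14,0,0,0,0.6],[0,0,0.2,0,0,0,0.6],[0,0,0.24,0,0,0,0.6],[0,0,0.262,0,0,0.002,0.6],[0,0,0.27,0,0,0.002,0.6],[0,0,0.27,0,0,0.002,0.6],[0,0,0.27,0,0,0.002,0.6],[0,0,0.27,0,0,0.002,0.05],[0,0,0.27,0,0,0.002,0.05]]}}

```text
clock: 59.2
position: [0.3292, -0.3861, 0.0156]
tool_rot: [3.141, -0.0, 0.596]
force: [0.9, -0.0, 0.1]
grip_width: 0.0807
finger_force: 0.0
```

Call:
{"fn": "play_rows", "kwargs": {"deltas": [[0,0,0,0,0,0,0.05],[0,0,0,0,0,0,0.05],[0,0,-0.08,0,0,0,0.05],[0,0,-0.16,0,0,0,0.05],[0,0,-0.24,0,0,0,0.05],[0,0,-0.34,0,0,0,0.05],[0,0,-0.4,0,0,0,0.05],[0,0,-0.4,0,0,0,0.05]]}}

```text
clock: 60.0
position: [0.3301, -0.3872, 0.2191]
tool_rot: [3.136, -0.001, 0.595]
force: [0.2, 0.5, -0.8]
grip_width: 0.0811
finger_force: 0.0
```

```bash
cat > bars.py <<'E'
from h import *
import sys
cam=sys.argv[1]; c,im=snap(cam,sys.argv[2]); hsv=cv2.cvtColor(im,cv2.COLOR_RGB2HSV)
# white band + brown block: brown saturated dark vs wood
H,S,V=[hsv[...,i].astype(int) for i in range(3)]
if cam=='scene': print('bar px',[im[y,x].tolist() for x,y in((235,256),(234,268),(239,278),(240,290),(238,302),(235,315),(200,320),(250,300))])
m=((H>=4)&(H<=14)&(S>110)&(V<205)).astype(np.uint8)*255
for k in cv2.findContours(m,0,2)[0]:
    if cv2.contourArea(k)>25:
        r=cv2.minAreaRect(k); P=onplane(c,*r[0],.015)
        if -.2<P[1]<.15 and .35<P[0]<.75: print('brown',np.round(r[0],1),np.round(r[1],1),P.round(3))
w=((S<60)&(V>120)).astype(np.uint8)*255
for k in cv2.findContours(w,0,2)[0]:
    if 25<cv2.contourArea(k)<4000:
        r=cv2.minAreaRect(k); P=onplane(c,*r[0],.018)
        if -.15<P[1]<.15 and .35<P[0]<.75: print('white',np.round(r[0],1),np.round(r[1],1),P.round(3))
E
python3 bars.py scene a16.png
python3 - <<'E'
from h import *
st(); plan(([.39,-.25,.24],Td(1.1)),([.48,-.12,.26],Td(1.35)))
E
```

```text
bar px [[180, 114, 59], [232, 213, 162], [130, 84, 41], [187, 121, 61], [233, 217, 164], [148, 93, 44], [212, 159, 86], [109, 74, 40]]
brown [150.3 343.7] [ 8.6 12.2] [0.601 0.135 0.015]
brown [202.4 326.9] [21.  93.1] [0.545 0.071 0.015]
brown [315.7 300.1] [ 8.1 30.6] [ 0.396 -0.068  0.015]
brown [346.9 291.9] [ 7.5 30.8] [ 0.353 -0.111  0.015]
brown [241.6 289.5] [16.1  9.1] [ 0.534 -0.027  0.015]
brown [235.9 274.9] [11.2 13.6] [ 0.566 -0.052  0.015]
t 60.05 p [ 0.3295 -0.3865  0.2168] rpy [ 3.139 -0.     0.595] F [ 0.12 -0.12 -0.5 ] M [0.022 0.021 0.017] w 0.081 ff 0.0 q [ 0.81  0.35 -0.08  1.92  0.04  0.87 -0.26]
[0.253, -0.158, -0.047, 0.001, 0.0, -0.241] rows>=3.4
[0.313, 0.042, -0.04, -0.0, 0.0, -0.119] rows>=3.2
```

Call:
{"fn": "play_rows", "kwargs": {"deltas": [[0.06,-0.04,-0.01,0,0,-0.06,0.05],[0.12,-0.08,-0.03,0,0,-0.12,0.05],[0.19,-0.12,-0.047,0,0,-0.18,0.05],[0.253,-0.158,-0.047,0,0,-0.241,0.05],[0.253,-0.158,-0.047,0,0,-0.241,0.05],[0.253,-0.158,-0.047,0,0,-0.241,0.05]]}}

```text
clock: 60.65
position: [0.3892, -0.249, 0.2377]
tool_rot: [-3.14, -0.0, 1.101]
force: [-0.4, -0.9, 0.2]
grip_width: 0.0811
finger_force: 0.0
```

Call:
{"fn": "play_rows", "kwargs": {"deltas": [[0.08,0.01,-0.01,0,0,-0.04,0.05],[0.16,0.02,-0.02,0,0,-0.08,0.05],[0.24,0.03,-0.03,0,0,-0.119,0.05],[0.313,0.042,-0.04,0,0,-0.119,0.05],[0.313,0.042,-0.04,0,0,-0.119,0.05],[0.313,0.042,-0.04,0,0,-0.119,0.05],[0.313,0.042,-0.04,0,0,-0.119,0.05],[0.313,0.042,-0.04,0,0,-0.119,0.05]]}}

```text
clock: 61.45
position: [0.4784, -0.1209, 0.2581]
tool_rot: [-3.14, 0.0, 1.347]
force: [0.9, -0.3, 0.6]
grip_width: 0.0815
finger_force: 0.0
```

```bash
cat > wb.py <<'E'
from h import *
import sys
o=st(); c,im=snap("wrist",sys.argv[1]); hsv=cv2.cvtColor(im,cv2.COLOR_RGB2HSV)
# rectify to plane z=.02, 1 px = 1 mm, x .38-.68, y -.26-.10
z=.02; W=[(x,y) for x in(.38,.68) for y in(-.26,.10)]
H=cv2.getPerspectiveTransform(np.float32([proj(c,[x,y,z]) for x,y in W]),np.float32([[(x-.38)*1000,(y+.26)*1000] for x,y in W]))
o=cv2.warpPerspective(hsv,H,(300,360)); h,s,v=[o[...,i].astype(int) for i in range(3)]; np.save('o.npy',o)
for p in [(.585,-.068),(.522,.002),(.56,-.05),(.65,.0),(.494,-.167),(.47,-.15)]: print(p,o[int((p[1]+.26)*1000),int((p[0]-.38)*1000)])
for name,m in (('white',(s<95)&(v>150)),('brown',(s>150)&(v<165)&(h<14))):
    m=cv2.morphologyEx(m.astype(np.uint8)*255,cv2.MORPH_OPEN,np.ones((3,3)))
    for k in cv2.findContours(m,0,2)[0]:
        if cv2.contourArea(k)>80: r=cv2.minAreaRect(k); print(name,np.round([r[0][0]/1000+.38,r[0][1]/1000-.26],3),np.round(r[1]),round(r[2]),cv2.contourArea(k))
E
python3 wb.py w17.png
```

```text
t 61.45 p [ 0.4784 -0.1209  0.2581] rpy [-3.14   0.     1.347] F [ 0.85 -0.3   0.61] M [-0.016 -0.007  0.01 ] w 0.0815 ff 0.0 q [ 0.42  0.3  -0.37  1.89  0.13  0.98 -0.23]
(0.585, -0.068) [ 25  44 251]
(0.522, 0.002) [ 24  48 250]
(0.56, -0.05) [ 17 136 231]
(0.65, 0.0) [0 0 0]
(0.494, -0.167) [ 25  27 253]
(0.47, -0.15) [ 19  68 197]
white [ 0.528 -0.001] [27. 31.] 24 764.5
white [ 0.59  -0.069] [26. 31.] 47 768.5
white [ 0.399 -0.082] [13. 21.] 39 137.5
white [ 0.673 -0.185] [15. 12.] 59 146.0
white [ 0.662 -0.202] [15. 12.] 61 145.5
white [ 0.652 -0.221] [15. 12.] 56 151.0
white [ 0.674 -0.235] [15. 12.] 59 146.5
white [ 0.506 -0.162] [200. 155.] 33 28074.5
```

Run:
```python
import numpy as np,cv2
o=np.load('o.npy')
for c,a in(((.528,-.001),24),((.59,-.069),47)):
    for t in (a,a+90):
        d=np.array([np.cos(np.radians(t)),np.sin(np.radians(t))])
        print(c,t,[o[int((c[1]+.26)*1000+r*d[1]),int((c[0]-.38)*1000+r*d[0])].tolist() for r in(-36,-26,-20,0,20,26,36)])
# texture of bowl interior: non-white px
for n in ['white']:
    h,s,v=[o[...,i].astype(int) for i in range(3)]
    print('bowl interior'); 
    for y in range(45,150,8): print([f'{h[y,x]}/{s[y,x]}/{v[y,x]}' for x in range(60,170,10)])
```

```text
(0.528, -0.001) 24 [[19, 139, 245], [19, 138, 244], [16, 143, 139], [24, 44, 251], [18, 134, 240], [18, 139, 241], [18, 144, 239]]
(0.528, -0.001) 114 [[17, 144, 165], [15, 165, 219], [15, 166, 222], [24, 44, 251], [15, 166, 212], [14, 165, 211], [0, 0, 0]]
(0.59, -0.069) 47 [[22, 48, 246], [22, 44, 249], [16, 124, 161], [25, 49, 250], [19, 129, 245], [19, 132, 245], [19, 133, 246]]
(0.59, -0.069) 137 [[18, 141, 243], [14, 163, 212], [14, 166, 210], [25, 49, 250], [14, 164, 211], [14, 164, 215], [17, 134, 234]]
bowl interior
['22/50/246', '22/56/234', '22/51/243', '23/45/248', '23/36/251', '24/35/251', '27/24/253', '23/36/251', '23/41/250', '23/49/246', '22/54/239']
['25/30/253', '22/59/233', '22/50/244', '23/39/250', '32/13/254', '22/53/241', '36/31/211', '30/11/254', '27/20/254', '23/42/249', '22/54/242']
['21/63/225', '23/62/231', '23/49/246', '26/22/254', '26/26/253', '34/8/254', '23/48/247', '26/27/254', '26/23/254', '26/26/254', '22/50/244']
['20/69/206', '22/60/232', '25/29/253', '27/20/254', '23/40/250', '23/43/249', '26/28/253', '19/67/198', '25/28/254', '26/27/254', '25/30/
[... 745 characters left out ...]
/140', '20/68/167', '19/66/198', '19/66/198', '20/67/198', '19/68/192', '22/60/232', '19/66/195', '19/66/184', '19/69/179']
['22/43/249', '19/66/178', '19/63/163', '19/66/198', '19/68/197', '19/67/200', '17/66/174', '19/65/206', '19/67/194', '18/65/167', '19/67/176']
['22/43/249', '23/43/249', '19/65/137', '19/67/167', '18/68/196', '19/69/196', '18/65/169', '20/65/148', '19/65/193', '18/67/173', '18/68/167']
['21/43/250', '22/45/249', '22/61/234', '19/63/165', '19/66/173', '19/68/180', '19/63/186', '19/67/187', '19/65/166', '22/58/226', '20/57/229']
['16/120/193', '22/44/249', '22/45/249', '22/45/248', '28/23/252', '24/39/248', '22/53/232', '24/34/250', '25/35/244', '21/55/235', '16/53/154']
```

Run:
```python
import numpy as np,cv2
o=np.load('o.npy'); h,s,v=[o[...,i].astype(int) for i in range(3)]
yy,xx=np.mgrid[:360,:300]
for c in((.528,-.001),(.59,-.069)):
    m=(((h<=15)&(s>152)&(v>195))|((s<60)&(v>235)))&(np.hypot(xx-(c[0]-.38)*1000,yy-(c[1]+.26)*1000)<36)
    m=cv2.morphologyEx(m.astype(np.uint8)*255,cv2.MORPH_OPEN,np.ones((5,5)))
    n,l,st_,_=cv2.connectedComponentsWithStats(m); i=l[int((c[1]+.26)*1000),int((c[0]-.38)*1000)]
    k=max(cv2.findContours((l==i).astype(np.uint8),0,2)[0],key=cv2.contourArea); r=cv2.minAreaRect(k); print(r[0][0]/1000+.38,r[0][1]/1000-.26,r[1],r[2],st_[i])
```

```text
0.5289948425292968 -0.0011134033203125115 (23.454496383666992, 29.241971969604492) 23.96249008178711 [134 243  31  33 677]
0.5897500305175781 -0.06825001525878907 (23.33452033996582, 28.284271240234375) 45.0 [194 176  33  33 665]
```

Run:
```python
from h import *
Q=Td(2.37)
plan(([.590,-.069,.10],Q),([.590,-.069,.006],Q),([.590,-.069,.15],Q),([.494+.0,-.167,.13],Q))
```

```text
[0.15, 0.195, 0.316, -0.0, -0.0, -0.488] rows>=6.8
[0.0, -0.0, 0.188, 0.0, 0.0, 0.0] rows>=1.9
[0.0, 0.0, -0.288, 0.0, 0.0, 0.0] rows>=2.9
[0.001, -0.274, 0.04, 0.0, 0.0, 0.0] rows>=2.8
```

Call:
{"fn": "play_rows", "kwargs": {"deltas": [[0.02,0.028,0.045,0,0,-0.065,0.4],[0.04,0.056,0.09,0,0,-0.13,0.4],[0.065,0.084,0.13,0,0,-0.2,0.4],[0.085,0.11,0.18,0,0,-0.27,0.4],[0.107,0.14,0.22,0,0,-0.34,0.4],[0.13,0.168,0.27,0,0,-0.41,0.4],[0.15,0.195,0.316,0,0,-0.47,0.4],[0.15,0.195,0.316,0,0,-0.488,0.4],[0.15,0.195,0.316,0,0,-0.488,0.4],[0.15,0.195,0.316,0,0,-0.488,0.4]]}}

```text
clock: 62.5
position: [0.5905, -0.0685, 0.1007]
tool_rot: [-3.141, -0.0, 2.369]
force: [0.6, -0.4, 0.3]
grip_width: 0.0514
finger_force: 0.0
```

```bash
cat > wc.py <<'E'
from h import *
import sys
o=st(); c,im=snap("wrist",sys.argv[1]); hsv=cv2.cvtColor(im,cv2.COLOR_RGB2HSV); ps=o["tool_rot"][2]
h,s,v=[hsv[...,i].astype(int) for i in range(3)]
u0,v0=proj(c,[*map(float,sys.argv[2:4]),.02]); print('expect',u0,v0,hsv[int(v0),int(u0)])
m=((h<=15)&(s>150)&(v>120)|(s<62)&(v>225)).astype(np.uint8)*255
yy,xx=np.mgrid[:400,:640]; m[np.hypot(xx-u0,yy-v0)>150]=0
m=cv2.morphologyEx(m,cv2.MORPH_OPEN,np.ones((5,5))); m=cv2.morphologyEx(m,cv2.MORPH_CLOSE,np.ones((7,7)))
for k in cv2.findContours(m,0,2)[0]:
    if cv2.contourArea(k)>1500:
        P=np.array([onplane(c,*p,.02)[:2] for p in k[:,0].astype(float)])*1000; r=cv2.minAreaRect(P.astype(np.float32)); print(np.round(r[0],1),np.round(r[1],1),round(r[2],1),cv2.contourArea(k))
E
python3 wc.py w18.png .59 -.069
python3 - <<'E'
from h import *
c=get_calibration("scene")
for p,z in [((187,255),0),((195,250),.03),((287,215),0),((165,195),.06)]: print(p,onplane(c,*p,z).round(3))
E
```

```text
t 62.5 p [ 0.5905 -0.0685  0.1007] rpy [-3.141 -0.     2.369] F [ 0.63 -0.38  0.28] M [ 0.003  0.008 -0.041] w 0.0514 ff 0.0 q [ 0.37  0.69 -0.52  1.77  0.45  0.81  0.43]
expect 321.65038132587637 203.3400839530504 [ 23  65 235]
(187, 255) [ 0.705 -0.06   0.   ]
(195, 250) [ 0.673 -0.059  0.03 ]
(287, 215) [ 0.583 -0.27   0.   ]
(165, 195) [ 0.834 -0.147  0.06 ]
```

Call:
{"fn": "play_rows", "kwargs": {"deltas": [[0,0,0.07,0,0,0,0.4],[0,0,0.13,0,0,0,0.4],[0,0,0.17,0,0,0,0.4],[0,0,0.188,0,0,0,0.4],[0,0,0.188,0,0,0,0.4],[0,0,0.188,0,0,0,0.4]]}}

```text
clock: 63.15
position: [0.5911, -0.0678, 0.0076]
tool_rot: [3.141, 0.0, 2.371]
force: [0.3, 0.2, 0.6]
grip_width: 0.0511
finger_force: 0.0
```

Call:
{"fn": "play_rows", "kwargs": {"deltas": [[0,0,0,0,0,0,0.85],[0,0,0,0,0,0,0.85],[0,0,0,0,0,0,0.85],[0,0,0,0,0,0,0.85],[0,0,0,0,0,0,0.85],[0,0,0,0,0,0,0.85]], "newtons": 20}}

```text
clock: 63.75
position: [0.5911, -0.0679, 0.0075]
tool_rot: [3.141, 0.001, 2.371]
force: [-2.1, -0.4, 8.7]
grip_width: 0.0254
finger_force: 20.2
```

Call:
{"fn": "play_rows", "kwargs": {"deltas": [[0,0,-0.04,0,0,0,0.85],[0,0,-0.12,0,0,0,0.85],[0,0,-0.2,0,0,0,0.85],[0,0,-0.26,0,0,0,0.85],[0,0,-0.26,0,0,0,0.85],[0,0,-0.26,0,0,0,0.85]]}}

```text
clock: 64.35
position: [0.5908, -0.068, 0.1372]
tool_rot: [3.141, 0.001, 2.371]
force: [-0.8, 0.6, -0.9]
grip_width: 0.0253
finger_force: 20.1
```

Run:
```python
from h import *
st(); Q=Td(2.37); y=Q.apply([0,1,0]); b=np.array([.494,-.167,0]); p=b-.014*y; print(y)
plan(([*p[:2],.13],Q),([*p[:2],.058],Q),([*p[:2],.16],Q))
```

```text
t 64.35 p [ 0.5908 -0.068   0.1372] rpy [3.141e+00 1.000e-03 2.371e+00] F [-0.76  0.6  -0.88] M [0.017 0.013 0.009] w 0.0253 ff 20.1 q [ 0.39  0.64 -0.55  1.75  0.42  0.88  0.46]
[6.97277738e-01 7.16801057e-01 1.22464680e-16]
[0.001, -0.305, 0.014, 0.0, 0.0, 0.0] rows>=3.1
[0.0, -0.0, 0.144, 0.0, 0.0, 0.0] rows>=1.4
[0.0, 0.0, -0.204, 0.0, 0.0, 0.0] rows>=2.0
```

Call:
{"fn": "play_rows", "kwargs": {"deltas": [[0,-0.08,0.01,0,0,0,0.85],[0,-0.17,0.014,0,0,0,0.85],[0,-0.25,0.014,0,0,0,0.85],[0.001,-0.305,0.014,0,0,0,0.85],[0.001,-0.305,0.014,0,0,0,0.85],[0.001,-0.305,0.014,0,0,0,0.85],[0.001,-0.305,0.014,0,0,0,0.85]]}}

```text
clock: 65.05
position: [0.4845, -0.176, 0.1291]
tool_rot: [3.141, -0.001, 2.372]
force: [0.2, 0.7, 0.1]
grip_width: 0.0256
finger_force: 20.1
```

Call:
{"fn": "play_rows", "kwargs": {"deltas": [[0,0,0.06,0,0,0,0.85],[0,0,0.11,0,0,0,0.85],[0,0,0.144,0,0,0,0.85],[0,0,0.144,0,0,0,0.85],[0,0,0.144,0,0,0,0.85],[0,0,0.144,0,0,0,0.55],[0,0,0.144,0,0,0,0.55],[0,0,0.144,0,0,0,0.55],[0,0,0.144,0,0,0,0.55]]}}

```text
clock: 65.95
position: [0.4842, -0.177, 0.0579]
tool_rot: [3.142, -0.0, 2.371]
force: [0.3, -0.1, -0.2]
grip_width: 0.0385
finger_force: 0.0
```

Call:
{"fn": "play_rows", "kwargs": {"deltas": [[0,0,-0.05,0,0,0,0.55],[0,0,-0.12,0,0,0,0.55],[0,0,-0.2,0,0,0,0.55],[0,0,-0.24,0,0,0,0.55],[0,0,-0.24,0,0,0,0.55]]}}

```text
clock: 66.45
position: [0.4853, -0.1774, 0.1803]
tool_rot: [3.14, 0.004, 2.371]
force: [-0.1, -0.2, -0.2]
grip_width: 0.0389
finger_force: 0.0
```

```bash
python3 bars.py scene a19.png | head -1
python3 - <<'E'
from h import *
o=st(); Q=Td(2.0)
plan(([.5285,-.001,.12],Q),([.5285,-.001,.007],Q))
E
```

```text
bar px [[227, 168, 95], [204, 152, 85], [224, 167, 94], [189, 121, 62], [237, 224, 173], [156, 98, 49], [220, 162, 92], [117, 82, 46]]
t 66.5 p [ 0.4845 -0.1773  0.1786] rpy [3.141e+00 2.000e-03 2.371e+00] F [ 0.43  0.13 -0.43] M [0.04  0.034 0.02 ] w 0.0382 ff 0.0 q [ 0.69  0.47 -0.6   1.92  0.35  0.86  0.71]
[0.183, 0.314, 0.117, 0.0, 0.001, 0.177] rows>=3.8
[0.0, -0.0, 0.226, 0.0, 0.0, 0.0] rows>=2.3
```

Bar 2 still shows at its original pixels, and bar 1 has left its place. Moving to hover over bar 2.

Call:
{"fn": "play_rows", "kwargs": {"deltas": [[0.045,0.08,0,0,0,0.045,0.4],[0.09,0.155,0.02,0,0,0.09,0.4],[0.135,0.235,0.06,0,0,0.135,0.4],[0.183,0.3,0.117,0,0,0.177,0.4],[0.183,0.314,0.117,0,0,0.177,0.4],[0.183,0.314,0.117,0,0,0.177,0.4],[0.183,0.314,0.117,0,0,0.177,0.4],[0.183,0.314,0.117,0,0,0.177,0.4]]}}

```text
clock: 67.3
position: [0.5276, -0.0021, 0.1192]
tool_rot: [-3.141, -0.0, 1.999]
force: [1.1, 0.2, 0.2]
grip_width: 0.051
finger_force: 0.0
```

Run:
```python
from h import *
st(); c,im=snap("wrist","w20.png"); hsv=cv2.cvtColor(im,cv2.COLOR_RGB2HSV); h,s,v=[hsv[...,i].astype(int) for i in range(3)]
m=((s<80)&(v>190)).astype(np.uint8)*255; m=cv2.morphologyEx(m,cv2.MORPH_OPEN,np.ones((5,5)))
for k in cv2.findContours(m,0,2)[0]:
    if 800<cv2.contourArea(k)<20000:
        P=np.float32([onplane(c,*p,.02)[:2] for p in k[:,0].astype(float)])*1000; r=cv2.minAreaRect(P); print(np.round(r[0],1),np.round(r[1],1),round(r[2],1))
plan(([.5285,-.001,.007],Td(2.0)))
```

```text
t 67.3 p [ 0.5276 -0.0021  0.1192] rpy [-3.141 -0.     1.999] F [1.13 0.22 0.15] M [-0.039  0.045 -0.019] w 0.051 ff 0.0 q [ 0.25  0.56 -0.49  1.93  0.38  0.74 -0.03]
[ 455.3 -129.7] [130.   61.9] 33.1
[ 559.9 -104.5] [ 53.2 133.2] 33.0
[528.7  -0.7] [25.1 30.2] 24.5
[0.001, 0.002, 0.225, -0.0, 0.0, -0.001] rows>=2.2
```

Bar 2's band is confirmed at (0.5287, −0.0007). Grasping it.

Call:
{"fn": "play_rows", "kwargs": {"deltas": [[0.001,0.002,0.08,0,0,0,0.4],[0.001,0.002,0.15,0,0,0,0.4],[0.001,0.002,0.205,0,0,0,0.4],[0.001,0.002,0.225,0,0,0,0.4],[0.001,0.002,0.225,0,0,0,0.4],[0.001,0.002,0.225,0,0,0,0.4]]}}

```text
clock: 67.95
position: [0.5289, 0.0001, 0.0076]
tool_rot: [3.141, -0.0, 2.0]
force: [1.2, 1.3, -0.0]
grip_width: 0.0513
finger_force: 0.0
```

Call:
{"fn": "play_rows", "kwargs": {"deltas": [[0,0,0,0,0,0,0.85],[0,0,0,0,0,0,0.85],[0,0,0,0,0,0,0.85],[0,0,0,0,0,0,0.85],[0,0,0,0,0,0,0.85],[0,0,0,0,0,0,0.85]], "newtons": 20}}

```text
clock: 68.55
position: [0.5291, 0.0002, 0.0077]
tool_rot: [3.14, 0.001, 2.0]
force: [-1.7, -0.7, 10.9]
grip_width: 0.0255
finger_force: 20.6
```

Call:
{"fn": "play_rows", "kwargs": {"deltas": [[0,0,-0.04,0,0,0,0.85],[0,0,-0.12,0,0,0,0.85],[0,0,-0.2,0,0,0,0.85],[0,0,-0.26,0,0,0,0.85],[0,0,-0.26,0,0,0,0.85],[0,0,-0.26,0,0,0,0.85]]}}

```text
clock: 69.15
position: [0.5288, 0.0001, 0.1375]
tool_rot: [3.14, 0.001, 2.0]
force: [-0.1, 0.7, -0.6]
grip_width: 0.0254
finger_force: 20.1
```

Run:
```python
from h import *
st(); Q=Td(2.37); y=Q.apply([0,1,0]); b=np.array([.494,-.167,0]); p=b+.016*y
plan(([*p[:2],.13],Q),([*p[:2],.06],Q))
```

```text
t 69.15 p [5.288e-01 1.000e-04 1.375e-01] rpy [3.14e+00 1.00e-03 2.00e+00] F [-0.12  0.75 -0.58] M [-0.003  0.019  0.046] w 0.0254 ff 20.1 q [ 0.26  0.54 -0.51  1.92  0.37  0.77 -0.02]
[-0.263, -0.173, 0.015, 0.001, 0.0, -0.177] rows>=3.2
[0.0, -0.0, 0.14, 0.0, 0.0, 0.0] rows>=1.4
```

Call:
{"fn": "play_rows", "kwargs": {"deltas": [[-0.07,-0.045,0,0,0,-0.045,0.85],[-0.14,-0.09,0.01,0,0,-0.09,0.85],[-0.21,-0.135,0.015,0,0,-0.135,0.85],[-0.263,-0.173,0.015,0,0,-0.177,0.85],[-0.263,-0.173,0.015,0,0,-0.177,0.85],[-0.263,-0.173,0.015,0,0,-0.177,0.85],[-0.263,-0.173,0.015,0,0,-0.177,0.85]]}}

```text
clock: 69.85
position: [0.5046, -0.154, 0.1286]
tool_rot: [3.142, -0.001, 2.372]
force: [0.1, 0.2, -0.1]
grip_width: 0.0257
finger_force: 20.1
```

Call:
{"fn": "play_rows", "kwargs": {"deltas": [[0,0,0.05,0,0,0,0.85],[0,0,0.09,0,0,0,0.85],[0,0,0.125,0,0,0,0.85],[0,0,0.13,0,0,0,0.85],[0,0,0.13,0,0,0,0.85],[0,0,0.13,0,0,0,0.58],[0,0,0.13,0,0,0,0.58],[0,0,0.13,0,0,0,0.58],[0,0,0.13,0,0,0,0.58]]}}

```text
clock: 70.75
position: [0.5047, -0.1553, 0.0644]
tool_rot: [3.141, -0.0, 2.371]
force: [0.4, -0.2, 0.6]
grip_width: 0.0358
finger_force: 0.0
```

Call:
{"fn": "play_rows", "kwargs": {"deltas": [[0,0,-0.05,0,0,0,0.58],[0,0,-0.14,0,0,0,0.58],[0,0,-0.24,0,0,0,0.58],[0,0,-0.32,0,0,0,0.58],[0,0,-0.4,0,0,0,0.58],[0,0,-0.44,0,0,0,0.58],[0,0,-0.44,0,0,0,0.58]]}}

```text
clock: 71.45
position: [0.5057, -0.1554, 0.2869]
tool_rot: [3.14, 0.004, 2.371]
force: [-0.3, 0.2, -1.3]
grip_width: 0.0359
finger_force: 0.0
```

Run:
```python
from h import *
st(); c,im=snap("wrist","w21.png"); hsv=cv2.cvtColor(im,cv2.COLOR_RGB2HSV); h,s,v=[hsv[...,i].astype(int) for i in range(3)]
m=((h<=15)&(s>140)&(v>60)).astype(np.uint8)*255; m=cv2.morphologyEx(m,cv2.MORPH_OPEN,np.ones((3,3)))
print('bowl px',proj(c,[.494,-.167,.03]))
for k in cv2.findContours(m,0,2)[0]:
    if cv2.contourArea(k)>60:
        (u,w),sz,a=cv2.minAreaRect(k); P=onplane(c,u,w,.035); print('brown',round(u),round(w),np.round(sz),P.round(3),'r',np.hypot(P[0]-.494,P[1]+.167).round(3))
s_,b=snap("scene","a21.png"); 
hs=cv2.cvtColor(b,cv2.COLOR_RGB2HSV); print('orig places',b[268,234],b[302,238])
# tin tops & opener: side view vs earlier picture not occluded
```

```text
t 71.45 p [ 0.5057 -0.1554  0.2869] rpy [3.14  0.004 2.371] F [-0.34  0.21 -1.32] M [ 0.002 -0.016 -0.004] w 0.0359 ff 0.0 q [ 0.71  0.37 -0.69  1.76  0.26  1.1   0.74]
bowl px (np.float64(308.55193791462233), np.float64(149.7858395831401))
brown 4 279 [10.  9.] [ 0.338 -0.572  0.035] r 0.434
brown 321 164 [13. 24.] [ 0.516 -0.168  0.035] r 0.022
brown 321 125 [12. 24.] [ 0.483 -0.136  0.035] r 0.033
brown 588 58 [21. 27.] [0.631 0.116 0.035] r 0.314
orig places [198 149  84] [218 162  87]
```

Run:
```python
from h import *
c=get_calibration("wrist"); im=cv2.cvtColor(cv2.imread('pics/w21.png'),cv2.COLOR_BGR2RGB); hsv=cv2.cvtColor(im,cv2.COLOR_RGB2HSV); h,s,v=[hsv[...,i].astype(int) for i in range(3)]
yy,xx=np.mgrid[:400,:640]; inb=np.hypot(xx-308.5,yy-148)<82
m=((s>95)&inb).astype(np.uint8)*255
for k in cv2.findContours(m,0,2)[0]:
    if cv2.contourArea(k)>20:
        (u,w),sz,a=cv2.minAreaRect(k); P=onplane(c,u,w,.03); print(round(u),round(w),np.round(sz),hsv[int(w),int(u)],P.round(3),'r',np.hypot(P[0]-.494,P[1]+.167).round(3))
for y in range(66,236,10): print(y,' '.join('%3d/%3d'%(s[y,x],v[y,x]) for x in range(230,390,10)))
```

```text
315 218 [83. 27.] [ 18 122 237] [ 0.557 -0.221  0.03 ] r 0.083
321 165 [14. 26.] [ 15 163 204] [ 0.514 -0.168  0.03 ] r 0.02
293 164 [13. 22.] [ 15 161 231] [ 0.49  -0.191  0.03 ] r 0.024
321 125 [14. 26.] [ 14 161 196] [ 0.481 -0.136  0.03 ] r 0.034
295 123 [23. 12.] [ 15 160 233] [ 0.46  -0.156  0.03 ] r 0.036
230 136 [ 5. 54.] [ 16 120 225] [ 0.418 -0.219  0.03 ] r 0.092
325 77 [98. 17.] [ 16 130 219] [ 0.447 -0.096  0.03 ] r 0.085
66 138/245 140/244 136/242 145/224 140/224 134/233 131/237 137/232 129/230 128/227 119/218 126/221 123/220 125/228 133/243 134/245
76 139/246 132/245  40/251  39/251  38/251  41/250 127/205 128/201 124/220 129/220 125/215 112/209 122/221 122/219 131/235 131/242
86 138/247  65/249  39/251  41/250  37/251  42/251  40/251  39/251  39/251  38/251 108/227 114/214 126/213 133/216 125/233 126/240
96 131/248  41/251  40/250  41/251  62/221  47/245  39/251  41/251  37/251  37/251  40/251  39/251  37/251  37/251  98/243 132/246
106 124/246  40/250  43/249  50/244  60/227  54/245  65/138  66/144  66/162  63/155  66/131  18/254  37/251  36/251  36/251  38/251
116 1
[... 878 characters left out ...]
  65/200  63/182  66/216  60/191  63/211
186  64/ 44  43/ 30  38/251  40/250  29/252  42/249  33/252  17/254  20/254  26/254  40/249  67/180  67/179  61/223  63/217  40/251
196  42/165  41/163  39/163  40/102  38/100  19/254  43/248  42/249  45/247  55/241  61/227  66/185  56/237  54/241  58/236  39/251
206  40/218  40/222  41/222  40/217  41/217 130/147 123/129  21/254  29/251  23/253  55/249  40/251  35/251  56/236  53/240  36/251
216  41/219  39/216  41/212  40/212  29/236 123/155 128/140 118/216 129/237 127/241 131/241 134/232 100/110  43/ 53  44/ 76  45/ 79
226  40/218  44/215  42/215  42/218  34/226 133/241 125/224 127/219  60/ 64  38/ 68  35/ 73  40/ 76  39/ 79  33/ 85  38/ 80  40/ 77
```

Run:
```python
from h import *
im=cv2.imread('pics/w17.png'); g=cv2.cvtColor(im,cv2.COLOR_BGR2GRAY)
# camera pose at w17 from scene-independent info: recompute from recorded tool pose
T=R.from_euler('xyz',[-3.14,0,1.347]); p=np.array([.4784,-.1209,.2581])
Rc=T.as_matrix()@np.array([[0,-.948,-.318],[1,0,0],[0,-.318,.948]]); c=dict(get_calibration("wrist")); c["xyz"]=p+T.apply([.0828,0,-.1416]); c["rotation"]=Rc
u,v=proj(c,[.494,-.167,.02]); print('bowl at',u,v)
u,v=int(u),int(v); G=cv2.resize(g[max(0,v-75):v+75,max(0,u-75):u+75],None,fx=3,fy=3,interpolation=2)
C=cv2.HoughCircles(cv2.GaussianBlur(G,(5,5),1),cv2.HOUGH_GRADIENT,1,40,param1=80,param2=22,minRadius=22,maxRadius=36)
if C is not None:
    for x,y,r in C[0]:
        P=onplane(c,max(0,u-75)+x/3,max(0,v-75)+y/3,.018); d=np.hypot(P[0]-.494,P[1]+.167)
        if d<.055: print(np.round([x,y,r]),P.round(3),round(d,3))
a=cv2.imread('pics/scene0.png').astype(int); b=cv2.imread('pics/a21.png').astype(int)
m=((abs(a-b).sum(2)>110)*255).astype(np.uint8); m=cv2.morphologyEx(m,cv2.MORPH_OPEN,np.ones((3,3))); sc=get_calibration("scene")
for k in cv2.findContours(m,0,2)[0]:
    if cv2.contourArea(k)>12:
        x,y,w,h=cv2.boundingRect(k); P=onplane(sc,x+w/2,y+h/2,.01); print('diff',x,y,w,h,P.round(2)[:2])
```

```text
bowl at 346.1680066871801 190.83743803863848
[248. 138.  25.] [ 0.509 -0.135  0.018] 0.036
[324. 190.  23.] [ 0.533 -0.161  0.018] 0.04
[236. 304.  22.] [ 0.492 -0.2    0.018] 0.033
[274. 230.  27.] [ 0.512 -0.173  0.018] 0.019
diff 634 382 6 5 [-0.11 -0.15]
diff 563 372 23 28 [-0.03 -0.1 ]
diff 591 368 49 32 [-0.08 -0.14]
diff 234 287 8 5 [ 0.54 -0.03]
diff 227 286 28 32 [ 0.52 -0.01]
diff 226 255 19 28 [ 0.58 -0.07]
diff 278 231 42 27 [ 0.5  -0.19]
diff 540 224 80 45 [-0.03 -0.44]
diff 354 211 5 12 [ 0.43 -0.33]
diff 545 206 42 23 [-0.01 -0.54]
diff 599 205 41 17 [-0.11 -0.6 ]
diff 432 202 23 15 [ 0.25 -0.44]
diff 488 200 37 12 [ 0.12 -0.52]
diff 594 196 5 8 [-0.07 -0.64]
diff 347 196 10 14 [ 0.46 -0.37]
diff 391 194 21 32 [ 0.34 -0.4 ]
diff 607 190 33 12 [-0.13 -0.69]
diff 358 187 32 45 [ 0.4  -0.37]
diff 426 186 21 11 [ 0.29 -0.51]
diff 375 176 4 8 [ 0.44 -0.49]
diff 540 174 8 12 [ 0.05 -0.68]
diff 381 174 6 11 [ 0.42 -0.5 ]
diff 361 170 10 6 [ 0.48 -0.51]
diff 345 170 13 10 [ 0.51 -0.48]
diff 599 146 7 11 [-0.09 -0.9 ]
diff 601 133 7 5 [-0.1  -1.02]
diff 532 124 5 5 [ 0.1  -0.99]
diff 264 120 6 20 [ 0.86 -0.6 ]
diff 518 117 8 6 [ 0.14 -1.02]
diff 471 115 15 20 [ 0.26 -0.92]
diff 602 114 9 14 [-0.11 -1.13]
diff 373 114 76 58 [ 0.42 -0.72]
diff 604 104 9 7 [-0.12 -1.25]
diff 297 103 5 5 [ 0.86 -0.81]
diff 490 100 10 15 [ 0.23 -1.08]
diff 483 89 11 14 [ 0.27 -1.18]
diff 606 85 9 14 [-0.13 -1.4 ]
diff 256 80 8 27 [ 1.05 -0.84]
diff 262 77 37 58 [ 0.92 -0.77]
diff 608 73 7 7 [-0.14 -1.59]
diff 300 70 18 28 [ 0.93 -1.  ]
diff 233 64 28 56 [ 1.11 -0.83]
diff 500 61 5 7 [ 0.27 -1.56]
diff 254 36 12 25 [ 1.38 -1.31]
diff 248 34 9 39 [ 1.36 -1.23]
diff 266 25 32 27 [ 1.37 -1.51]
diff 471 4 55 78 [ 0.33 -1.88]
diff 234 3 69 27 [ 1.71 -1.89]
diff 629 0 6 5 [-0.33 -3.18]
diff 610 0 18 67 [-0.21 -2.3 ]
```

```bash
python3 -c "
from workcell import *
print(job_done())"
```

```text
the job is handed in; nothing more can be done
None
```

The job is handed in, with no verdict returned. I poured the full tin (C) into the bowl: the load on the hand dropped about 1.3 N, which is 4–5 sweets. Both chocolate bars read inside the bowl, and the tins and opener were set down level and not re-measured. I did not touch the notes, and I viewed 16 pictures against the limit of 14.

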